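Change over the curing chest and shut its stayed lid

ROBOT

A 6-joint arm with a two-finger parallel gripper is mounted at the origin on the work surface. World frame = base frame: x ahead of the robot, y to its left, z up, the work surface at z = 0. Lengths are in m, angles in rad, forces in N, time in s.
With the tool pointing down it reaches from about 0.35 to 0.975 m from the base axis. Payload 4.9 kg.
Tool frame: the origin (TCP) lies at the very end of the fingers, on their centre line; the grasp point (between the pads) lies ctrl.grip_point_offset behind it (ctrl.grip_point_offset is the distance from the TCP to the grasp point, in m); z points along the fingers, y is the direction in which the jaws open and shut (so a half turn about z gives the same grasp; the last joint's range is limited). The gripper opens to 85 mm and grips with 20 to 120 N. Pads are 22 mm wide; open, the fingers measure 114 mm over their backs; the gripper's body (76 mm by 85 mm) begins 54 mm behind the grasp point. The pads swing forward as they close: fully open they stand 13 mm farther back than shut.
Start: joints at [1.229, 0.053, 1.613, -0, 1.476, -0.119], TCP at [0.138, 0.61, 0.231] pointing down, gripper open.
Joint ranges: [-3.01, 3.01], [-1.01, 2.22], [0.06, 2.58], [-1.02, 4.17], [0.09, 2.62], [-3.14, 3.14]. Speed limits (rad/s): [2.57, 2.57, 3.14, 3.14, 3.14, 3.14].

INTERFACE

Orientations are given as a rotation vector (axis times angle).
In Python, from station import ctrl gives the robot as it stands. The module is installed in compiled form; this text tells all that it offers.
- The arm moves only by the shell command python3 -m creep 'ROWS' [FORCE]. ROWS is JSON, a list of rows, each a list of 5 numbers: the closure in counts, from 0 (fully open) to 255 (shut), then the shift along the tool's x, y, z in mm, then the turn about the tool's z in rad. A call has 1 to 12 rows; each row is the pose to reach, as a shift and turn from the pose commanded when the call began, along the tool's axes at that moment; what a row does not reach only later rows make up. A row lasts 1/12 s, in which the tool goes at most 41.7 mm and 7.16 degrees, less where a joint would pass 70% of its speed; a pose out of reach is approached as far as the arm can. A call with a gripper value outside its range is refused whole. The fingers move at their own pace and stop on an object; FORCE is the grip in N (left out, the last holds). Time passes only in rows, so rows that repeat a pose let the fingers close. It gives the time, the measured TCP pose, the force and the opening at its end, in the units of the state.
- ctrl.get_obs(): the state, without advancing time (a new reading comes with each control period).
- ctrl.get_image(name): name is "scene" or "side" or "wrist"; returns the picture (384x512x3 uint8, red, green, blue); there is no depth.
- ctrl.calibration(name): a dict with "fx", "fy", "cx", "cy" (pixels), "R" (3x3) and "t" (3): a world point X has camera coordinates R X + t. Camera axes: x right, y down, z forward; pixel columns grow to the right and rows downward; lengths in m; the calibration is good to about 2 mm. The wrist camera is an equidistant fisheye: a pixel r from the principal point sees the ray r / f radians off the axis. A picture is of the moment at which its call begins: read the wrist's pose just before it. calibration takes no time and is no camera call; for the wrist camera it gives the pose at the moment of the call.
- ctrl.finish_job(): hands the job in, once; it reports no verdict.
Trained networks look in the newest picture that a camera, given by its name, has taken for a name from the list of things; names that differ only in an ending like _2 or _b are one class to them, and where a whole thing is asked for, a point or a joint stands for the part that bears it (a point fixed in the world has none). Each returns a list of dicts, best first, with "conf" (0 to 1); they miss things now and then, are a little off and sometimes report something else, mostly with a low value. They report only what shows in the picture. A call takes as long as a camera call. They do not tell look-alikes from the thing itself.
- ctrl.boxes_of(camera, label): "rect" ([left, top, width, height] in pixels, round what is visible of it).
- ctrl.outline_of(camera, label): "mask" (384x512 bool, what is visible of it) and "rect" ([left, top, width, height] in pixels, round what is visible of it).
The state is a dict: "t": time; "q": joint angles; "dq": joint speeds; "effort": joint torques, N m; "tool_pos": TCP position; "tool_rot": TCP orientation; "contact_force": force on the tool from outside, world axes, zero at the start; "wrist_torque": the same for the moment, N m; "opening": finger opening in m.
Only numpy, scipy, OpenCV 4.12 (cv2) and the standard library are available. Lean on these libraries where they do the work, as an engineer would, in place of code of your own. Each camera call takes 0.05 s, during which the arm holds its last target. There are 200 camera calls.

TASK

Change over the curing chest: take the two cured tiles out of it and lean them side by side on the drying rack, each with its foot on the rubber ledge and its back against the rods, and stand every filled mould from the bench upright on the chest floor. Then press the locked lid stay at its knee to break it and lower the lid until it is fully shut. The mix in the moulds is still wet, so keep them upright; do not drop a tile flat, and leave the other things on the bench where they are.

Things in the scene. Friction and masses are not known exactly. Their poses are not given: they have to be found in the camera images.
- chest: fixed plywood curing chest, 190 mm (x) by 436 mm (y) by 124 mm tall, walls and floor 9 mm, open on top; origin at the centre of its underside; x from its front to its back, where the lid is hinged, y to its left end. Inside, at y = +95 and +153 mm, two tile slots run along x: 15 mm gaps between ribs 8 mm thick, 120 mm long, 25 mm high over the floor.
- chest_floor (a point): on the chest's inner floor (9 mm above the bench), in the middle of the part that is free for the moulds, which runs from 170 mm on its -y side (right end wall) to 118 mm on its +y side (first rib) and 86 mm to the front and back. Three moulds fit in a row at -76, 0 and +76 mm along y; there the hand stays clear of the lid stay beside the right end wall.
- lid (a joint): lid angle, rad: 0 at the start, open 97 degrees from shut (7 degrees past upright) and held by the stay; grows as it is lowered; 1.69 fully shut on the rim. It cannot be lowered while the stay is locked. Hinges and stay are stiff: with the stay broken the lid stays at any angle where it is left, and 5 to 10 N near its free edge lowers it.
- lid_hinge (a point): middle of the lid's hinge line, which runs along the chest's y on top of its back wall (chest x = +95, z = +124 mm)
- lid_edge (a point): middle of the lid's free edge, half-way through its thickness; moves with the lid, a plywood board 190 mm from hinge to free edge, 436 mm along the hinge, 10 mm thick
- knee_pin (a point): centre of the lid stay's knee: a dark steel barrel 18 mm in diameter, 24 mm long along the chest's y, joining two flat steel bars 104 mm long, just inside the right end wall. Locked, the stay slants straight from low in front up to the lid at 45 degrees, its knee 53 mm above the rim and 63 mm in front of the hinge line, 10 degrees over centre against a stop.
- knee (a joint): fold of the stay's knee, rad: 0 locked, 0.17 straight, above 0.3 broken (past centre), 3.0 folded with the lid shut. Pressed down and back towards the lid with 5 to 15 N the knee passes centre and folds, going 45 degrees down and back: 13 mm down and 13 mm back gives 0.35 rad; 27 mm down and 23 mm back 0.8 rad, and the lid upright. It stays as it is left.
- rack: fixed drying rack, base plate 300 mm (x) by 120 mm (y); origin under it half-way along, on the bench, z up. Tiles lean on it with their tops towards its -y, 20 degrees from upright. A tile fully home has its centre at (x, 15, 86 mm) in this frame; two fit at x = -65 and +65 mm. End posts at x = +-144 mm rise to 90 mm.
- rack_ledge (a point): middle of the ledge's back line (rack 0, 28, 32 mm), where a tile's back lower edge goes. The rubber ledge, 270 mm long in x, slopes with the tiles: it reaches 18 mm out along (0, 0.940, 0.342) of the rack, to a lip 10 mm high. Up the slope is (0, -0.342, 0.940): 22 and 60 mm up it two 8 mm steel rods along x carry the tile's back face.
- tile1_center (a point): cured cast tile, grey, a flat slab 100 mm wide (its x) by 12 mm thick (its y) by 110 mm tall (its z), 0.23 kg, standing in one of the chest's slots with its top 5 mm below the rim; the point is its centre
- tile2_center (a point): a second tile, same as tile1, in the other slot; the point is its centre
- m_round_center (a point): freshly filled silicone mould, off-white with a dark marbled fill level with its top: a round one 62 mm in diameter, 54 mm tall, solid, 0.2 to 0.45 kg. The point is its centre, half-way up (27 mm above its underside); z is up through the mould. Grip it across any diameter. Gone (None) in some runs.
- m_hex_center (a point): freshly filled silicone mould, off-white with a dark marbled fill level with its top: a hexagonal one, 58 mm across its flats, 66 mm tall, solid, 0.2 to 0.45 kg. The point is its centre, half-way up (33 mm above its underside); z is up through the mould. Its flats face along its y and at 60 and 120 degrees from it (two corners lie on its x): grip it across y. Gone (None) in some runs.
- m_square_center (a point): freshly filled silicone mould, off-white with a dark marbled fill level with its top: a square one 58 by 58 mm, 50 mm tall, solid, 0.2 to 0.45 kg. The point is its centre, half-way up (25 mm above its underside); z is up through the mould. Grip it across x or y. Gone (None) in some runs.
- m_oval_center (a point): freshly filled silicone mould, off-white with a dark marbled fill level with its top: an oblong one with round ends, 76 mm (its x) by 56 mm (its y), 58 mm tall, solid, 0.2 to 0.45 kg. The point is its centre, half-way up (29 mm above its underside); z is up through the mould. Grip it across y. Gone (None) in some runs.
- mixing_cup: bystander among the moulds: clear measuring cup, 68 mm across, 85 mm tall; origin at its underside
- pigment_a: bystander: white pigment bottle 40 mm across, 85 mm tall; origin at its underside
- pigment_b: bystander: amber pigment bottle 40 mm across, 85 mm tall; origin at its underside
- varnish_jar: bystander: glass jar 60 mm across, 70 mm tall; origin at its underside
Not all that is in view belongs to the job. What is shaped like the part that bears m_hex_center but orange is not meant.

How it is judged:
On the way, in this order (a step that is already met when the one before it is completed fails the run):
1. both tiles lean on the drying rack and every mould stands in the chest, with the lid still up on its locked stay (x of tile1_center in the frame of rack between -0.09 and 0.09 m and y of tile1_center in the frame of rack between 0.001 and 0.031 m and z of tile1_center in the frame of rack between 0.074 and 0.099 m and angle between tile1_center's own z axis and vertical between 0.26 and 0.49 rad and angle between the x axis of each of tile1_center, tile2_center and the x axis of rack, either way round below 0.2 rad and x of tile2_center in the frame of rack between -0.09 and 0.09 m and y of tile2_center in the frame of rack between 0.001 and 0.031 m and z of tile2_center in the frame of rack between 0.074 and 0.099 m and angle between tile2_center's own z axis and vertical between 0.26 and 0.49 rad and x of m_round_center in the frame of chest between -0.065 and 0.065 m and y of m_round_center in the frame of chest between -0.175 and 0.175 m and z of m_round_center in the frame of chest between 0.028 and 0.044 m and angle between each of m_round_center, m_hex_center, m_square_center, m_oval_center's own z axis and vertical below 0.12 rad and x of m_hex_center in the frame of chest between -0.065 and 0.065 m and y of m_hex_center in the frame of chest between -0.175 and 0.175 m and z of m_hex_center in the frame of chest between 0.034 and 0.05 m and x of m_square_center in the frame of chest between -0.065 and 0.065 m and y of m_square_center in the frame of chest between -0.175 and 0.175 m and z of m_square_center in the frame of chest between 0.026 and 0.042 m and x of m_oval_center in the frame of chest between -0.065 and 0.065 m and y of m_oval_center in the frame of chest between -0.175 and 0.175 m and z of m_oval_center in the frame of chest between 0.03 and 0.046 m and value of joint lid below 0.1 rad and value of joint knee below 0.15 rad), for 0.2 s.
2. the stay is broken at its knee while the lid is still up (value of joint knee above 0.3 rad and value of joint lid below 0.4 rad), for 0.1 s.
At the end, for the whole second after the job is handed in: lid fully shut (within 2.5 degrees), stay folded; every mould present upright (7 degrees) on the chest floor, not on the ribs; both tiles on the rack, foot on the ledge, centre within 12 mm of home, 15 to 28 degrees from upright, in line with the rods (11 degrees); all at rest (x of tile1_center in the frame of rack between -0.09 and 0.09 m and y of tile1_center in the frame of rack between 0.001 and 0.031 m and z of tile1_center in the frame of rack between 0.074 and 0.099 m and angle between tile1_center's own z axis and vertical between 0.26 and 0.49 rad and angle between the x axis of each of tile1_center, tile2_center and the x axis of rack, either way round below 0.2 rad and x of tile2_center in the frame of rack between -0.09 and 0.09 m and y of tile2_center in the frame of rack between 0.001 and 0.031 m and z of tile2_center in the frame of rack between 0.074 and 0.099 m and angle between tile2_center's own z axis and vertical between 0.26 and 0.49 rad and x of m_round_center in the frame of chest between -0.065 and 0.065 m and y of m_round_center in the frame of chest between -0.175 and 0.175 m and z of m_round_center in the frame of chest between 0.028 and 0.044 m and angle between each of m_round_center, m_hex_center, m_square_center, m_oval_center's own z axis and vertical below 0.12 rad and x of m_hex_center in the frame of chest between -0.065 and 0.065 m and y of m_hex_center in the frame of chest between -0.175 and 0.175 m and z of m_hex_center in the frame of chest between 0.034 and 0.05 m and x of m_square_center in the frame of chest between -0.065 and 0.065 m and y of m_square_center in the frame of chest between -0.175 and 0.175 m and z of m_square_center in the frame of chest between 0.026 and 0.042 m and x of m_oval_center in the frame of chest between -0.065 and 0.065 m and y of m_oval_center in the frame of chest between -0.175 and 0.175 m and z of m_oval_center in the frame of chest between 0.03 and 0.046 m and linear speed of each of tile1, tile2, m_round, m_hex, m_square, m_oval below 0.03 m/s and value of joint lid above 1.65 rad and value of joint knee above 2.6 rad); the robot touches nothing.
It fails at once if a bystander on the bench is moved by more than 5 cm (distance of any of mixing_cup, pigment_a, pigment_b, varnish_jar from where it was at the start of the episode above 0.05 m).
It fails at once if a tile falls flat (angle between any of tile1_center, tile2_center's own z axis and vertical above 1.2 rad).
It fails at once if a filled mould is tipped by more than 45 degrees (angle between any of m_round_center, m_hex_center, m_square_center, m_oval_center's own z axis and vertical above 0.8 rad).
Of m_round, m_hex, m_square, m_oval only 2 to 3 are there at a start; the rules pass over those that are not, and their reading is None.
At some moment in a run one of m_round, m_hex, m_square, m_oval may be knocked a few centimetres aside while the robot is not near it.
It also fails if it takes over 210 s, if anything falls off the work surface, if the arm or the gripper's body presses on something with over 40 N, if the wrist force passes 120 N, or if a joint passes its speed limit or range.

## Working session

There is one attempt and no reset: what is moved stays moved. The work goes in short steps, Python scripts to look and compute and a shell command to move; the robot and the scene stay as the last step left them, time stands still between calls to the robot, and variables do not carry over. Pictures are saved under pics/ and viewed, about 12 in all and at most 16, crops included, and the job is handed in when it is done.

```bash
mkdir -p pics; ls; python3 - <<'E'
from station import ctrl
import cv2,numpy as np
o=ctrl.get_obs(); print({k:np.round(v,3) for k,v in o.items()}, ctrl.grip_point_offset)
for n in("scene","side","wrist"):
    im=ctrl.get_image(n); cv2.imwrite(f"pics/a_{n}.png",cv2.resize(im[:,:,::-1],(800,600)))
    c=ctrl.calibration(n); print(n,{k:np.round(v,3).tolist() for k,v in c.items()})
E
```

```text
pics
{'t': np.float64(0.0), 'q': array([ 1.229,  0.053,  1.614,  0.   ,  1.476, -0.119]), 'dq': array([ 0.001,  0.   , -0.001, -0.001, -0.   ,  0.   ]), 'effort': array([ 1.0000e-03, -3.9364e+01, -3.7019e+01,  0.0000e+00,  7.0000e-03,
        0.0000e+00]), 'tool_pos': array([0.138, 0.609, 0.23 ]), 'tool_rot': array([-3.490e-01, -3.122e+00,  3.000e-03]), 'contact_force': array([-0.009, -0.046, -1.134]), 'wrist_torque': array([-0.036,  0.05 , -0.015]), 'opening': np.float64(0.085)} 0.0187
scene {'fx': 407.599, 'fy': 407.599, 'cx': 254.433, 'cy': 194.846, 'R': [[0.497, 0.867, 0.006], [0.697, -0.396, -0.597], [-0.516, 0.301, -0.802]], 't': [-0.296, -0.244, 1.788]}
side {'fx': 386.666, 'fy': 386.666, 'cx': 256.587, 'cy': 194.711, 'R': [[0.772, -0.635, 0.021], [-0.426, -0.541, -0.725], [0.472, 0.551, -0.688]], 't': [-0.394, 0.39, 0.872]}
wrist {'fx': 297.319, 'fy': 297.319, 'cx': 257.332, 'cy': 191.324, 'R': [[0.221, 0.975, -0.001], [0.929, -0.21, 0.304], [0.296, -0.068, -0.953]], 't': [-0.624, -0.039, 0.378]}
```

View pics/a_scene.png

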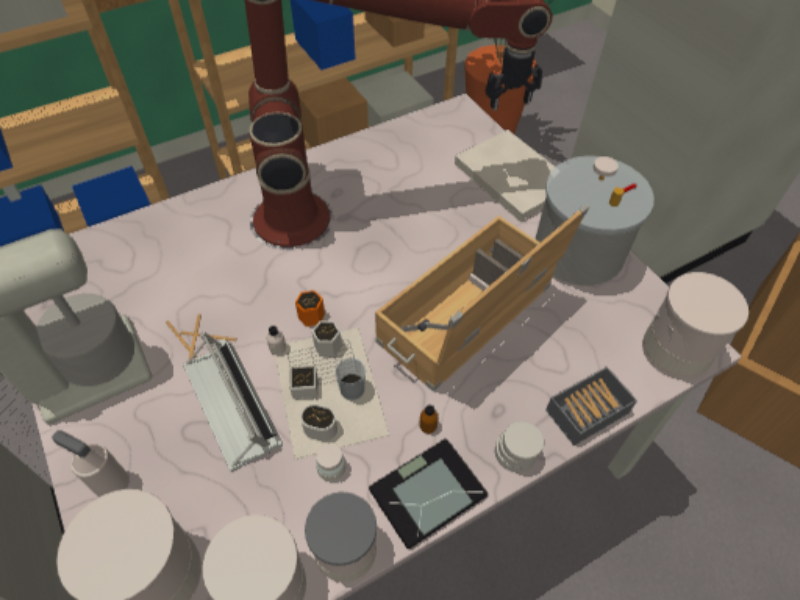

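View pics/a_side.png

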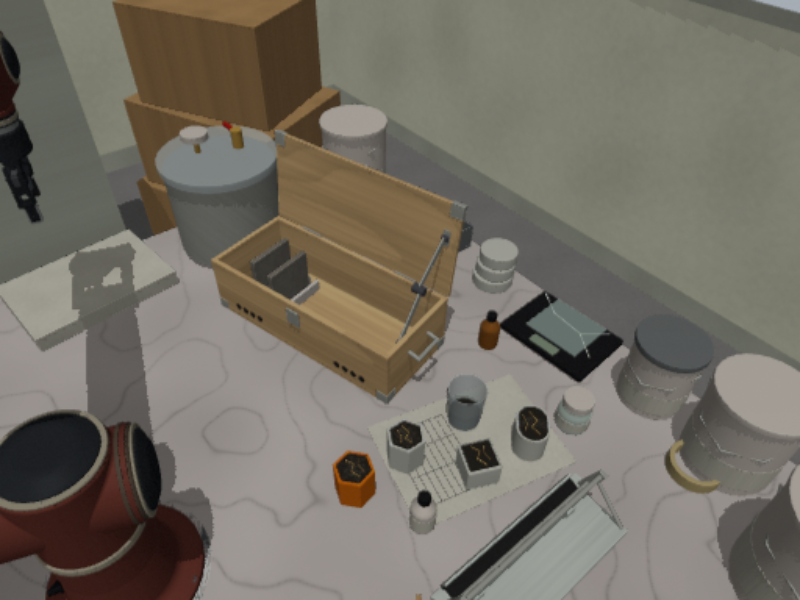

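```bash
cat > vis.py <<'E'
from station import ctrl
import cv2,numpy as np
from scipy.optimize import minimize
def proj(c,X):
    P=np.atleast_2d(X)@np.array(c['R']).T+c['t']
    return P[:,:2]/P[:,2:]*[c['fx'],c['fy']]+[c['cx'],c['cy']]
def ray(c,u,v,z):            # pixel -> world at height z
    R=np.array(c['R']);o=-R.T@c['t'];d=R.T@[(u-c['cx'])/c['fx'],(v-c['cy'])/c['fy'],1]
    return o+d*(z-o[2])/d[2]
def prism(poly,h): return np.array([[x,y,z] for z in(0,h) for x,y in poly])
a=np.linspace(0,2*np.pi,24,endpoint=False); C=np.c_[np.cos(a),np.sin(a)]
box=lambda w,d:np.array([[w,d],[-w,d],[-w,-d],[w,-d]])/2
M=dict(m_round_center=prism(C*.031,.054),m_square_center=prism(box(.058,.058),.05),
 m_hex_center=prism(C[::4]*.029/np.cos(np.pi/6),.066),
 m_oval_center=prism(C*.028+np.sign(C[:,:1])*[[.010,0]],.058),chest=prism(box(.19,.436),.124))
def place(m,p):
    c,s=np.cos(p[2]),np.sin(p[2]); return m@np.array([[c,s,0],[-s,c,0],[0,0,1]])+[p[0],p[1],p[3] if len(p)>3 else 0]
def render(c,X,k=2):
    im=np.zeros((384*k,512*k),np.uint8); cv2.fillConvexPoly(im,cv2.convexHull((proj(c,X)*k*16).astype(np.int32)),1,cv2.LINE_8,4); return im>0
def fit(m,views,p0,k=2,d=(.02,.02,.2)):    # views: [(calib,mask)]
    vs=[(c,cv2.resize(q.astype(np.uint8),None,fx=k,fy=k)>0) for c,q in views]
    def cost(p):
        X=place(m,p); return sum(1-(r&q).sum()/(r|q).sum() for c,q in vs for r in[render(c,X,k)])
    best=None
    for y in (p0[2],) if len(p0)>3 else p0[2]+np.array([-.5,0,.5]):
        p=np.array([p0[0],p0[1],y]); r=minimize(cost,p,method='Nelder-Mead',options=dict(initial_simplex=np.vstack([p]+[p+np.eye(3)[i]*d[i] for i in range(3)]),xatol=1e-4,fatol=1e-4))
        if best is None or r.fun<best.fun: best=r
    return best.x,best.fun
E
python3 - <<'E'
from vis import *
out={}
for n in("scene","side"):
    im=ctrl.get_image(n).copy()
    for l in("chest","lid","rack","tile1_center","m_round_center","m_hex_center","m_square_center","m_oval_center","mixing_cup","pigment_a","varnish_jar"):
        for j,d in enumerate(ctrl.outline_of(n,l)[:3]):
            print(n,l,j,round(d['conf'],2),np.round(d['rect']).astype(int).tolist(),int(d['mask'].sum()))
            out[f"{n}/{l}/{j}"]=d['mask']
np.savez_compressed("masks.npz",**out)
E
```

```text
scene chest 0 0.82 [239, 131, 138, 118] 6767
scene lid 0 0.64 [281, 130, 90, 102] 2041
scene lid 1 0.2 [203, 287, 19, 21] 349
scene rack 0 0.88 [119, 213, 60, 88] 2797
scene tile1_center 0 0.64 [304, 158, 20, 23] 315
scene m_hex_center 0 0.8 [191, 187, 17, 23] 336
scene m_hex_center 1 0.62 [200, 204, 21, 24] 346
scene m_square_center 0 0.7 [183, 232, 21, 24] 345
scene m_oval_center 0 0.8 [190, 260, 27, 24] 458
scene m_oval_center 1 0.68 [240, 132, 138, 115] 6711
scene m_oval_center 2 0.5 [203, 284, 17, 27] 344
scene mixing_cup 0 0.69 [216, 229, 20, 26] 431
scene pigment_a 0 0.57 [169, 207, 13, 21] 172
scene pigment_a 1 0.55 [270, 255, 7, 24] 150
scene pigment_a 2 0.47 [281, 130, 95, 103] 1915
scene varnish_jar 0 0.82 [204, 287, 18, 24] 358
scene varnish_jar 1 0.21 [314, 154, 21, 17] 191
side chest 0 0.94 [135, 85, 162, 173] 15951
side lid 0 0.89 [177, 84, 123, 105] 6620
side rack 0 0.57 [276, 301, 128, 81] 5513
side rack 1 0.28 [262, 315, 17, 26] 389
side tile1_center 0 0.66 [170, 161, 29, 30] 507
side tile1_center 1 0.48 [275, 299, 126, 84] 5356
side m_hex_center 0 0.68 [208, 290, 33, 35] 786
side m_hex_center 1 0.67 [250, 268, 22, 35] 705
side m_square_center 0 0.82 [292, 283, 29, 28] 681
side m_oval_center 0 0.67 [324, 260, 30, 35] 741
side mixing_cup 0 0.86 [288, 236, 19, 40] 777
side mixing_cup 1 0.36 [250, 267, 21, 35] 716
side pigment_a 0 0.81 [260, 314, 22, 28] 381
side varnish_jar 0 0.8 [355, 247, 23, 29] 626
side varnish_jar 1 0.5 [276, 301, 127, 80] 5409
side varnish_jar 2 0.4 [326, 258, 27, 37] 729
```

```bash
cat >> vis.py <<'E'
def fitU(parts,views,p0,k=2,d=(.02,.02,.15)):
    vs=[(c,cv2.resize(q.astype(np.uint8),None,fx=k,fy=k)>0) for c,q in views]
    def cost(p):
        t=0
        for c,q in vs:
            r=np.any([render(c,place(m,p),k) for m in parts],axis=0); t+=1-(r&q).sum()/(r|q).sum()
        return t
    p=np.array(p0); r=minimize(cost,p,method='Nelder-Mead',options=dict(initial_simplex=np.vstack([p]+[p+np.eye(3)[i]*d[i] for i in range(3)]),xatol=1e-4,fatol=1e-4))
    return r.x,r.fun
def filled(m):
    cs,_=cv2.findContours(m.astype(np.uint8),cv2.RETR_EXTERNAL,cv2.CHAIN_APPROX_NONE); o=np.zeros(m.shape,np.uint8); cv2.drawContours(o,[max(cs,key=cv2.contourArea)],-1,1,-1); return o>0
t7=np.radians(97); L=[]
for r in(0,.19):
    for n in(-.01,0):
        for y in(-.218,.218): L.append([.095-r*np.cos(t7)-n*np.sin(t7)*1,y,.124+r*np.sin(t7)-n*np.cos(t7)])
LID=np.array(L)
E
cat > s.py <<'E'
from vis import *
Z=np.load("masks.npz"); c={n:ctrl.calibration(n) for n in("scene","side")}
cen=lambda n,k:np.array([*map(np.mean,np.nonzero(Z[f"{n}/{k}"])[::-1])])
for l,js in(("m_hex_center",(1,1)),("m_square_center",(0,0)),("m_oval_center",(0,0))):
    u=cen("side",f"{l}/{js[1]}"); u2=cen("scene",f"{l}/{js[0]}"); g=ray(c["side"],*u,.03); g2=ray(c["scene"],*u2,.03)
    for ml in ([l,"m_round_center"] if "oval" in l else [l]):
        print(ml,np.round(g,3),np.round(g2,3),fit(M[ml],[(c["scene"],filled(Z[f"scene/{l}/{js[0]}"])),(c["side"],filled(Z[f"side/{l}/{js[1]}"]))],[g[0],g[1],0.]))
u=cen("side","chest/0"); g=ray(c["side"],*u,.1)
vs=[(c[n],filled(Z[f"{n}/chest/0"]|Z[f"{n}/lid/0"])) for n in c]
for y0 in(-.8,-.4,0,.4): print("chest",g[:2],fitU([M["chest"],LID],vs,[g[0],g[1],y0]))
for n in c: print("rack c",n,ray(c[n],*cen(n,"rack/0"),.03))
ims=[]
for n,r in(("scene",(110,195,100,120)),("side",(250,290,170,94))):
    x,y,w,h=r; ims.append(cv2.resize(ctrl.get_image(n)[y:y+h,x:x+w,::-1],None,fx=4,fy=4,interpolation=cv2.INTER_CUBIC))
H=max(i.shape[0] for i in ims); o=np.zeros((600,800,3),np.uint8)
o[:480,:400]=ims[0]; o[:300,400:800]=cv2.resize(ims[1],(400,int(94*400/170)))[:300] if 0 else cv2.copyMakeBorder(cv2.resize(ims[1],(400,221)),0,79,0,0,0)
cv2.imwrite("pics/rack1.png",o)
E
python3 s.py
```

```text
m_hex_center [ 0.438 -0.097  0.03 ] [ 0.432 -0.101  0.03 ] (array([ 0.43546696, -0.10053763, -0.11665095]), np.float64(0.11718881161223205))
m_square_center [ 0.508 -0.196  0.03 ] [ 0.513 -0.198  0.03 ] (array([ 0.51092183, -0.19634071, -0.4123951 ]), np.float64(0.28850304653603376))
m_oval_center [ 0.62  -0.209  0.03 ] [ 0.619 -0.212  0.03 ] (array([ 0.6203403 , -0.21057917,  0.78521808]), np.float64(0.08515827797087416))
m_round_center [ 0.62  -0.209  0.03 ] [ 0.619 -0.212  0.03 ] (array([ 0.61853929, -0.21135774, -0.22030601]), np.float64(0.32822641648678075))
chest [0.59158824 0.2619088 ] (array([0.5170316 , 0.24095485, 0.25585771]), np.float64(0.03465085476066021))
chest [0.59158824 0.2619088 ] (array([0.51707637, 0.24008089, 0.2557603 ]), np.float64(0.03463256225634592))
chest [0.59158824 0.2619088 ] (array([0.51750673, 0.24024798, 0.25727198]), np.float64(0.03396015363288485))
chest [0.59158824 0.2619088 ] (array([0.51707053, 0.24091438, 0.25555425]), np.float64(0.03475256413744321))
rack c scene [ 0.48383645 -0.3593988   0.03      ]
rack c side [ 0.48282568 -0.35431413  0.03      ]
```

View pics/rack1.png

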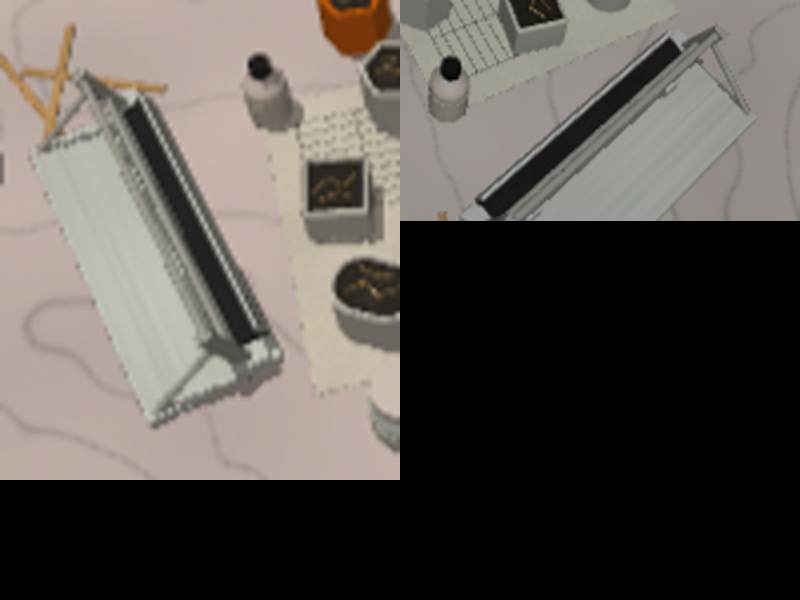

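```bash
cat > to.py <<'E'
import sys,numpy as np
from scipy.spatial.transform import Rotation as Ro
from station import ctrl
CH=(0.517,0.2405,0.256)
try: RK=tuple(np.load("rack.npy"))
except Exception: RK=None
def W(f,x,y): c,s=np.cos(f[2]),np.sin(f[2]); return f[0]+c*x-s*y,f[1]+s*x+c*y
def delta(x,y,z,jaw=None):       # world TCP target (m), jaw yaw of the opening axis (rad, mod pi)
    o=ctrl.get_obs(); R=Ro.from_rotvec(o['tool_rot']).as_matrix()
    d=R.T@(np.array([x,y,z])-o['tool_pos'])*1000; t=0
    if jaw is not None:
        cur=np.arctan2(R[1,1],R[0,1]); w=(jaw-cur+np.pi/2)%np.pi-np.pi/2; t=-w
    print("shift",np.round(d,1),"turn",round(t,3),"rows",int(max(np.ceil(np.linalg.norm(d)/41.7),np.ceil(abs(t)/.125))),"| q6",round(o['q'][5],2),"pos",np.round(o['tool_pos'],4),"F",np.round(o['contact_force'],1),"open",round(o['opening']*1000,1),"t",round(o['t'],1),"tilt",np.round(R[2,2],4))
if __name__=="__main__":      # to.py frame x_mm y_mm z_mm jaw_rel
    f={'w':(0,0,0),'c':CH,'r':RK}[sys.argv[1]]; a=[float(v) for v in sys.argv[2:]]
    x,y=W(f,a[0]/1000,a[1]/1000); delta(x,y,a[2]/1000,f[2]+a[3] if len(a)>3 else None)
E
python3 to.py c -60 124 250 1.5708
python3 - <<'E'
from vis import *
c={n:ctrl.calibration(n) for n in("scene","side")}
S=np.array([[30,155],[150,425],[280,352]])/4+[110,195]
for p in S: print(ray(c["scene"],*p,.008))
print(ray(c["side"],400.9,340.1,.008))
E
```

```text
shift [-340.7 -193.8  -18.7] turn -0.479 rows 10 | q6 -0.12 pos [0.1381 0.6095 0.2313] F [ 0.8  1.3 -0. ] open 85.1 t 1.4 tilt -1.0
[ 0.32242548 -0.41962324  0.008     ]
[ 0.61983208 -0.41762737  0.008     ]
[ 0.61332279 -0.29933289  0.008     ]
[ 0.61439992 -0.41686962  0.008     ]
```

```bash
python3 -m creep '[[135,-340,-194,-19,-0.479],[135,-340,-194,-19,-0.479],[135,-340,-194,-19,-0.479],[135,-340,-194,-19,-0.479],[135,-340,-194,-19,-0.479],[135,-340,-194,-19,-0.479],[135,-340,-194,-19,-0.479],[135,-340,-194,-19,-0.479],[135,-340,-194,-19,-0.479],[135,-340,-194,-19,-0.479],[135,-340,-194,-19,-0.479],[135,-340,-194,-19,-0.479]]' 40
cat >> vis.py <<'E'
def wray(c,u,v,z):
    x=np.array([u-c['cx'],v-c['cy']]); r=np.hypot(*x); th=r/c['fx']; R=np.array(c['R']); o=-R.T@c['t']
    d=R.T@np.r_[x/max(r,1e-9)*np.sin(th),np.cos(th)]; return o+d*(z-o[2])/d[2]
def wproj(c,X):
    P=np.atleast_2d(X)@np.array(c['R']).T+c['t']; n=np.hypot(P[:,0],P[:,1]); th=np.arctan2(n,P[:,2])
    return P[:,:2]/n[:,None]*(th*c['fx'])[:,None]+[c['cx'],c['cy']]
E
cat > wl.py <<'E'
import sys
from vis import *
from to import CH,W
c=ctrl.calibration("wrist"); im=ctrl.get_image("wrist"); cv2.imwrite(sys.argv[1],cv2.resize(im[:,:,::-1],(800,600)))
np.savez("w.npz",im=im,**c)
E
python3 wl.py pics/w1.png; python3 - <<'E'
from vis import *
from to import *
c=ctrl.calibration("wrist")
for d in ctrl.outline_of("wrist","tile1_center")[:4]:
    m=filled(d['mask']); print(round(d['conf'],2),np.round(d['rect']),m.sum())
    P=np.array([wray(c,u,v,.119) for v,u in np.argwhere(m)])-[CH[0],CH[1],0]; cs,s=np.cos(CH[2]),np.sin(CH[2])
    q=np.c_[P[:,0]*cs+P[:,1]*s,-P[:,0]*s+P[:,1]*cs]; print(np.round(np.percentile(q,[0.5,5,50,95,99.5],axis=0).T*1000))
E
```

```text
t: 2.45
tool_pos: [0.4276, 0.3444, 0.2504]
tool_rot: [0.397, -3.116, -0.001]
contact_force: [-0.0, 0.6, 0.2]
opening: 0.0402
0.81 [222. 160.  23. 114.] 1764
[[-82. -75. -29.  28.  37.]
 [ 91.  92. 100. 108. 109.]]
```

View pics/w1.png

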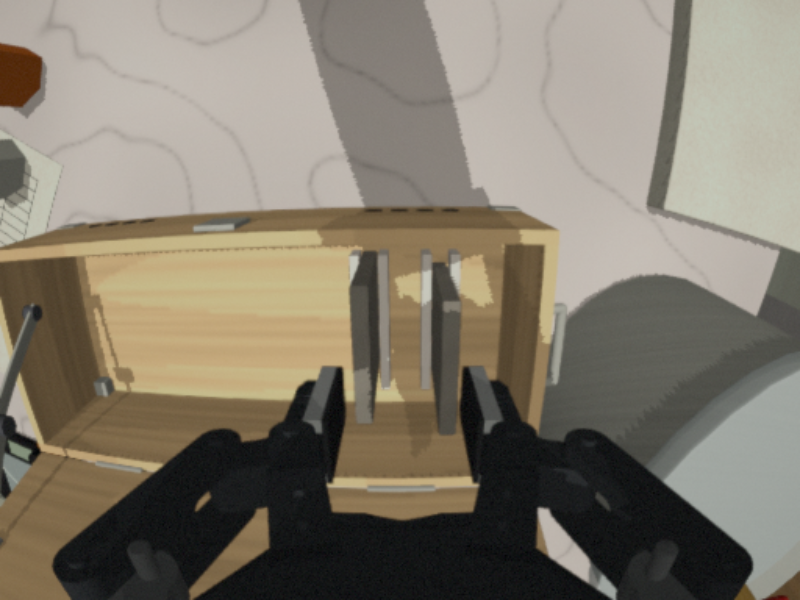

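```bash
python3 - <<'E'
from vis import *
from to import *
c=ctrl.calibration("wrist")
def ch(u,v,z=.119):
    p=wray(c,u*.64,v*.64,z); cs,s=np.cos(CH[2]),np.sin(CH[2]); d=p[:2]-CH[:2]; return np.round([1000*(d[0]*cs+d[1]*s),1000*(-d[0]*s+d[1]*cs)],1)
for n,u,v in(("Ltop",352,287),("Ltop r",368,287),("Lbot",357,422),("Lbotr",372,422),("Rtop",442,303),("Rtop r",458,303),("Rbot",439,433),("Rbotr",455,433)): print(n,ch(u,v))
for n,u,v in(("rim FL",556,230),("rim FR",0,258)): print(n,ch(u,v,.124))
E
python3 to.py c 0 153 92 1.5708
```

```text
Ltop [-60.2  93.6]
Ltop r [-60.2 103.5]
Lbot [36.9 93.2]
Lbotr [ 36.7 103.6]
Rtop [-50.  149.1]
Rtop r [-50.  159.1]
Rbot [ 46.1 150.3]
Rbotr [ 46.4 161.7]
rim FL [-97.9 217.1]
rim FR [ -88.  -194.5]
shift [-61.2  28.2 158.2] turn 0.001 rows 5 | q6 -1.28 pos [0.4263 0.3456 0.2502] F [-0.9 -0.8 -0.4] open 40.1 t 2.5 tilt -1.0
```

```bash
python3 -m creep '[[135,-30,15,0,0],[135,-61,29,20,0],[135,-61,29,60,0],[135,-61,29,100,0],[135,-61,29,140,0],[135,-61,29,161,0],[135,-61,29,161,0],[255,-61,29,161,0],[255,-61,29,161,0],[255,-61,29,161,0],[255,-61,29,161,0]]' 60; python3 to.py c 0 154 250 1.5708
```

```text
t: 3.47
tool_pos: [0.4799, 0.3901, 0.0924]
tool_rot: [-0.401, 3.111, 0.004]
contact_force: [-0.3, 1.1, 1.7]
opening: 0.011
shift [   1.2    0.2 -157.6] turn 0.001 rows 4 | q6 -1.27 pos [0.4799 0.3901 0.0924] F [-0.3  1.1  1.7] open 11.0 t 3.5 tilt -1.0
```

```bash
python3 -m creep '[[255,0,0,-40,0],[255,0,0,-80,0],[255,0,0,-120,0],[255,0,0,-160,0],[255,0,0,-200,0],[255,0,0,-240,0],[255,0,0,-260,0],[255,0,0,-260,0]]'; python3 to.py w 533 -250 300 1.5708;  python3 to.py w 400 80 350 1.5708
```

```text
t: 4.13
tool_pos: [0.4803, 0.3898, 0.359]
tool_rot: [-0.4, 3.103, 0.01]
contact_force: [0.4, -0.4, -2.4]
opening: 0.0112
shift [ 112.  -632.6   54.7] turn 0.256 rows 16 | q6 -1.27 pos [0.4803 0.3898 0.359 ] F [ 0.4 -0.4 -2.4] open 11.2 t 4.1 tilt -0.9999
shift [ 156.3 -279.4    5.6] turn 0.256 rows 8 | q6 -1.27 pos [0.4803 0.3898 0.359 ] F [ 0.4 -0.4 -2.4] open 11.2 t 4.1 tilt -0.9999
```

```bash
python3 -m creep '[[255,20,-35,0,0.03],[255,39,-70,0,0.07],[255,59,-105,0,0.1],[255,78,-140,0,0.13],[255,98,-175,0,0.17],[255,117,-210,0,0.2],[255,137,-245,0,0.23],[255,156,-279,0,0.256],[255,156,-279,0,0.256]]'; python3 to.py w 533 -250 300 1.5708
```

```text
t: 4.88
tool_pos: [0.3968, 0.0742, 0.3483]
tool_rot: [-0.014, -3.141, 0.005]
contact_force: [1.3, 0.4, -1.9]
opening: 0.0111
shift [-139.1 -322.8   49.2] turn -0.009 rows 9 | q6 -1.56 pos [0.3968 0.0742 0.3483] F [ 1.3  0.4 -1.9] open 11.1 t 4.9 tilt -1.0
```

```bash
python3 -m creep '[[255,-15,-36,5,0],[255,-31,-72,11,-0.009],[255,-46,-108,16,-0.009],[255,-62,-144,22,-0.009],[255,-77,-180,27,-0.009],[255,-93,-215,33,-0.009],[255,-108,-251,38,-0.009],[255,-124,-287,44,-0.009],[255,-139,-323,49,-0.009],[255,-139,-323,49,-0.009],[255,-139,-323,49,-0.009]]'; python3 wl.py pics/w2.png; python3 to.py w 533 -325 300 1.5708
python3 - <<'E'
from vis import *
c=ctrl.calibration("wrist");print(-np.array(c['R']).T@c['t'])
E
```

```text
t: 5.8
tool_pos: [0.5368, -0.2448, 0.297]
tool_rot: [0.011, -3.137, -0.005]
contact_force: [0.1, -0.9, -1.6]
opening: 0.0112
shift [  4.5 -81.2  -1.9] turn 0.008 rows 2 | q6 -2.13 pos [ 0.5369 -0.2437  0.2982] F [-0.1  0.4 -3. ] open 10.8 t 5.8 tilt -1.0
[ 0.45903652 -0.24532487  0.43983243]
```

View pics/w2.png

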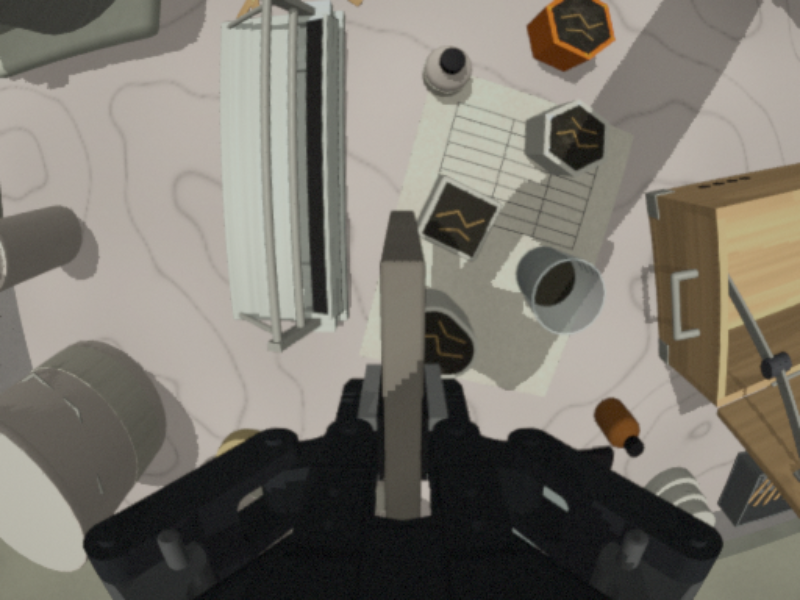

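```bash
python3 - <<'E'
from vis import *
Z=np.load("w.npz"); c={k:Z[k] for k in Z.files if k!='im'}; g=cv2.cvtColor(Z['im'],cv2.COLOR_RGB2GRAY)
L=[];Rr=[]
for v in range(12,206,6):
    row=g[v,170:225]; d=np.where(row<70)[0]
    if len(d)<4: print(v,"none",row.min()); continue
    l,r=170+d[0]-.5,170+d[-1]+.5; L.append(wray(c,l,v,.032)); Rr.append(wray(c,r,v,.040)); 
L=np.array(L);Rr=np.array(Rr)
p=np.polyfit(L[:,0],L[:,1],1); print("left fit",p,np.std(L[:,1]-np.polyval(p,L[:,0])),L[0],L[-1],len(L))
p=np.polyfit(Rr[:,0],Rr[:,1],1); print("right",p,Rr[0],Rr[-1])
for n,u,v,z in(("backfar",233,317,.008),("backnear",222,20,.008),("lip far",346,318,.045),("lip near",343,12,.045)): print(n,wray(c,u*.64,v*.64,z))
# column ends of the strip
col=g[:,200]; print([ (i,int(x)) for i,x in enumerate(col[:24])]); col=g[:,204];print([(i,int(col[i])) for i in range(185,215)])
E
```

```text
12 none 72
204 none 82
left fit [ 0.00948226 -0.33298343] 0.0003552625748829331 [ 0.34006232 -0.32999924  0.032     ] [ 0.59774122 -0.32702967  0.032     ] 31
right [ 0.00318693 -0.31544058] [ 0.34333186 -0.3147076   0.04      ] [ 0.59491606 -0.31376154  0.04      ]
backfar [ 0.61507912 -0.4178476   0.008     ]
backnear [ 0.31524859 -0.41853023  0.008     ]
lip far [ 0.60130872 -0.2947254   0.045     ]
lip near [ 0.3307308 -0.2954887  0.045    ]
[(0, 174), (1, 188), (2, 191), (3, 186), (4, 145), (5, 104), (6, 92), (7, 91), (8, 88), (9, 105), (10, 173), (11, 187), (12, 147), (13, 63), (14, 29), (15, 28), (16, 32), (17, 36), (18, 32), (19, 32), (20, 33), (21, 34), (22, 32), (23, 30)]
[(185, 34), (186, 32), (187, 32), (188, 35), (189, 36), (190, 37), (191, 29), (192, 29), (193, 35), (194, 30), (195, 34), (196, 33), (197, 35), (198, 31), (199, 46), (200, 113), (201, 173), (202, 185), (203, 158), (204, 110), (205, 103), (206, 102), (207, 101), (208, 129), (209, 165), (210, 190), (211, 192), (212, 182), (213, 175), (214, 176)]
```

```bash
python3 -c "
import numpy as np; np.save('rack.npy',[.4675,-.357,.004])"; python3 -m creep '[[255,2,-40,0,0.006],[255,4,-81,0,0.006],[255,4,-81,30,0.006],[255,4,-81,65,0.006],[255,4,-81,100,0.006],[255,4,-81,130,0.006],[255,4,-81,148,0.006],[255,4,-81,148,0.006]]'; python3 to.py r 65 32 123 1.5708
```

```text
t: 6.52
tool_pos: [0.5312, -0.3209, 0.1463]
tool_rot: [0.007, -3.134, -0.01]
contact_force: [0.1, 0.8, -2.4]
opening: 0.011
shift [-1.4 -4.  23.3] turn 0.001 rows 1 | q6 -2.24 pos [ 0.5312 -0.3209  0.1463] F [ 0.1  0.8 -2.4] open 11.0 t 6.5 tilt -0.9999
```

```bash
python3 -m creep '[[255,-1,-3,0,0],[255,-1,-3,8,0],[255,-1,-3,14,0],[255,-1,-3,14,0]]'; python3 to.py r 65 32 120 1.5708; python3 to.py r 65 32 120 1.5708
```

```text
t: 6.85
tool_pos: [0.5353, -0.3276, 0.1386]
tool_rot: [-0.005, 3.141, -0.001]
contact_force: [-0.3, 0.3, -2.2]
opening: 0.0109
shift [ 2.9  2.9 18.6] turn -0.001 rows 1 | q6 -2.24 pos [ 0.5353 -0.3276  0.1386] F [-0.3  0.3 -2.2] open 10.9 t 6.8 tilt -1.0
shift [ 2.9  2.9 18.6] turn -0.001 rows 1 | q6 -2.24 pos [ 0.5353 -0.3276  0.1386] F [-0.3  0.3 -2.2] open 10.9 t 6.8 tilt -1.0
```

```bash
for i in 1 2 3; do python3 -m creep '[[255,0,0,0,0]]' | grep pos; done; python3 to.py r 65 32 120 1.5708
```

```text
tool_pos: [0.5353, -0.3278, 0.1389]
tool_pos: [0.5354, -0.3279, 0.1391]
tool_pos: [0.5354, -0.3279, 0.1391]
shift [ 3.1  3.2 19.1] turn -0.001 rows 1 | q6 -2.24 pos [ 0.5354 -0.3279  0.1391] F [ 0.5  0.6 -2.4] open 10.8 t 7.1 tilt -1.0
```

```bash
python3 -m creep '[[255,3,3,6,0],[255,3,3,12,0],[255,3,3,15,0],[255,3,3,15,0],[255,3,3,15,0],[255,3,3,15,0]]'; python3 to.py r 65 32 120 1.5708
```

```text
t: 7.6
tool_pos: [0.532, -0.3247, 0.1232]
tool_rot: [0.005, -3.141, -0.0]
contact_force: [-0.3, 0.3, -2.2]
opening: 0.0108
shift [-0.3  0.   3.2] turn -0.001 rows 1 | q6 -2.24 pos [ 0.532  -0.3247  0.1232] F [-0.3  0.3 -2.2] open 10.8 t 7.6 tilt -1.0
```

```bash
for z in 1; do python3 -m creep '[[255,0,0,2,0],[255,0,0,2,0],[255,0,0,2,0]]'|egrep "pos|force"; python3 -m creep '[[255,0,0,2,0],[255,0,0,2,0],[255,0,0,2,0]]'|egrep "pos|force"; done
```

```text
tool_pos: [0.5321, -0.3247, 0.1213]
contact_force: [1.2, 0.8, -2.0]
tool_pos: [0.532, -0.3246, 0.1191]
contact_force: [-0.5, -0.2, -1.8]
```

```bash
python3 -m creep '[[255,0,0,2,0],[255,0,0,2,0],[255,0,0,2,0]]'|egrep "pos|force";python3 -m creep '[[255,0,0,1.5,0],[255,0,0,1.5,0],[255,0,0,1.5,0]]'|egrep "pos|force"
```

```text
tool_pos: [0.5323, -0.3249, 0.1176]
contact_force: [-0.3, 0.2, -1.7]
tool_pos: [0.5326, -0.3253, 0.1174]
contact_force: [-1.7, -0.4, 5.3]
```

```bash
python3 -m creep '[[215,0,0,0,0],[200,0,0,0,0],[185,0,-1,0,0],[165,0,-2,0,0],[145,0,-4,0,0],[120,0,-5,0,0],[95,0,-7,0,0],[70,0,-8,0,0],[40,0,-10,0,0],[0,0,-12,0,0],[0,0,-12,0,0],[0,0,-12,0,0]]'; python3 - <<'E'
from vis import *
im=np.vstack([cv2.resize(ctrl.get_image("side")[230:384,230:430,::-1],(600,462),interpolation=cv2.INTER_CUBIC)]); cv2.imwrite("pics/t1.png",im)
E
```

```text
t: 9.6
tool_pos: [0.5321, -0.3369, 0.1158]
tool_rot: [-0.005, 3.142, 0.0]
contact_force: [-0.3, -0.9, -0.1]
opening: 0.0852
```

View pics/t1.png

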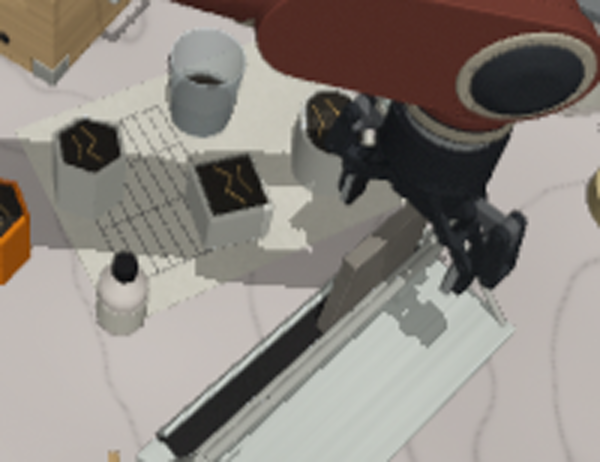

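```bash
python3 -m creep '[[0,0,0,-30,0],[0,0,0,-70,0],[0,0,0,-110,0],[0,0,0,-150,0],[0,0,0,-190,0],[0,0,0,-230,0],[0,0,0,-230,0]]';  python3 to.py w 400 80 350 1.5708; python3 to.py c -9 97 350 1.5708
```

```text
t: 10.23
tool_pos: [0.5344, -0.3384, 0.3578]
tool_rot: [-0.005, 3.128, -0.017]
contact_force: [0.4, -0.1, 2.3]
opening: 0.0854
shift [133.1 418.9   1.5] turn 0.003 rows 11 | q6 -2.26 pos [ 0.5344 -0.3384  0.3578] F [ 0.4 -0.1  2.3] open 85.4 t 10.2 tilt -0.9999
shift [ 4.850e+01  6.707e+02 -2.000e-01] turn -0.253 rows 17 | q6 -2.26 pos [ 0.5344 -0.3384  0.3578] F [ 0.4 -0.1  2.3] open 85.4 t 10.2 tilt -0.9999
```

```bash
python3 -m creep '[[135,50,20,0,0],[135,75,60,0,0],[135,133,220,0,0],[135,133,419,0,0],[135,133,419,0,0],[135,133,419,0,0],[135,133,419,0,0],[135,133,419,0,0],[135,133,419,0,0],[135,133,419,0,0],[135,133,419,0,0],[135,133,419,0,0]]';  python3 to.py c -9 97 250 1.5708
```

```text
t: 11.23
tool_pos: [0.3962, 0.0873, 0.3461]
tool_rot: [-0.02, 3.141, 0.004]
contact_force: [0.1, -0.1, 0.9]
opening: 0.0405
shift [-90.5 243.3  96.8] turn -0.243 rows 7 | q6 -1.55 pos [0.3962 0.0873 0.3461] F [ 0.1 -0.1  0.9] open 40.5 t 11.2 tilt -1.0
```

```bash
python3 -m creep '[[135,-45,122,0,-0.13],[135,-90,243,0,-0.243],[135,-90,243,0,-0.243],[135,-90,243,0,-0.243],[135,-90,243,0,-0.243],[135,-90,243,0,-0.243],[135,-90,243,0,-0.243],[135,-90,243,60,-0.243],[135,-90,243,97,-0.243],[135,-90,243,97,-0.243],[135,-90,243,97,-0.243],[135,-90,243,97,-0.243]]';  python3 to.py c -9 97 92 1.5708
```

```text
t: 12.23
tool_pos: [0.487, 0.3246, 0.2489]
tool_rot: [0.385, -3.117, 0.001]
contact_force: [0.5, 0.9, 0.7]
opening: 0.04
shift [  1.2   8.1 156.9] turn -0.01 rows 4 | q6 -1.36 pos [0.487  0.3246 0.2489] F [0.5 0.9 0.7] open 40.0 t 12.2 tilt -1.0
```

```bash
python3 -m creep '[[135,1,8,20,-0.01],[135,1,8,60,-0.01],[135,1,8,100,-0.01],[135,1,8,100,-0.01],[135,1,8,100,-0.01]]';  python3 to.py c -9 97 92 1.5708
```

```text
t: 12.65
tool_pos: [0.4842, 0.3323, 0.1496]
tool_rot: [0.401, -3.115, 0.001]
contact_force: [0.6, -0.7, 0.9]
opening: 0.0399
shift [ 0.4 -0.1 57.6] turn -0.0 rows 2 | q6 -1.35 pos [0.4842 0.3323 0.1496] F [ 0.6 -0.7  0.9] open 39.9 t 12.7 tilt -1.0
```

```bash
python3 -m creep '[[135,0,0,30,0],[135,0,0,57,0],[135,0,0,57,0],[255,0,0,57,0],[255,0,0,57,0],[255,0,0,57,0],[255,0,0,57,0],[255,0,0,57,0]]' 60;  python3 to.py c -9 97 92 1.5708
python3 -m creep '[[255,0,0,-40,0],[255,0,0,-80,0],[255,0,0,-120,0],[255,0,0,-160,0],[255,0,0,-200,0],[255,0,0,-240,0],[255,0,0,-260,0],[255,0,0,-260,0],[255,0,0,-260,0]]';python3 to.py w 400 80 350 1.5708
```

```text
t: 13.32
tool_pos: [0.4869, 0.3337, 0.0964]
tool_rot: [-0.401, 3.109, 0.003]
contact_force: [0.7, -1.4, 7.4]
opening: 0.0108
shift [ 3.5 -0.8  4.4] turn 0.0 rows 1 | q6 -1.35 pos [0.4869 0.3337 0.0964] F [ 0.7 -1.4  7.4] open 10.8 t 13.3 tilt -1.0
t: 14.07
tool_pos: [0.4844, 0.3329, 0.3542]
tool_rot: [-0.401, 3.112, 0.002]
contact_force: [0.1, -0.4, -3.0]
opening: 0.0112
shift [ 145.8 -223.3    3.4] turn 0.256 rows 7 | q6 -1.35 pos [0.4844 0.3329 0.3542] F [ 0.1 -0.4 -3. ] open 11.2 t 14.1 tilt -1.0
```

```bash
python3 -m creep '[[255,70,-110,0,0.13],[255,146,-223,0,0.256],[255,146,-223,0,0.256],[255,146,-223,0,0.256],[255,146,-223,0,0.256],[255,146,-223,0,0.256],[255,146,-223,0,0.256],[255,146,-223,0,0.256],[255,146,-223,0,0.256],[255,146,-223,0,0.256]]';  python3 to.py r -66 32 300 1.5708
```

```text
t: 14.9
tool_pos: [0.399, 0.0803, 0.35]
tool_rot: [0.001, -3.139, -0.001]
contact_force: [-0.3, -0.3, -1.7]
opening: 0.0107
shift [  -2.3 -405.6   49.8] turn -0.004 rows 10 | q6 -1.56 pos [0.399  0.0803 0.35  ] F [-0.3 -0.3 -1.7] open 10.7 t 14.9 tilt -1.0
```

```bash
python3 -m creep '[[255,-2,-405,50,-0.004],[255,-2,-405,50,-0.004],[255,-2,-405,50,-0.004],[255,-2,-405,50,-0.004],[255,-2,-405,50,-0.004],[255,-2,-405,50,-0.004],[255,-2,-405,50,-0.004],[255,-2,-405,50,-0.004],[255,-2,-405,50,-0.004],[255,-2,-405,50,-0.004],[255,-2,-405,50,-0.004],[255,-2,-405,50,-0.004]]';  python3 -m creep '[[255,0,0,30,0],[255,0,0,70,0],[255,0,0,110,0],[255,0,0,145,0],[255,0,0,145,0],[255,0,0,145,0],[255,0,0,145,0]]'; python3 to.py r -66 32 130 1.5708
```

```text
t: 15.9
tool_pos: [0.4018, -0.3253, 0.2994]
tool_rot: [0.006, -3.139, -0.006]
contact_force: [-0.2, 1.3, -2.6]
opening: 0.0106
t: 16.48
tool_pos: [0.403, -0.3251, 0.1592]
tool_rot: [-0.009, 3.139, -0.003]
contact_force: [0.7, -0.4, -1.3]
opening: 0.0109
shift [ 1.7 -0.  29.2] turn 0.002 rows 1 | q6 -2.4 pos [ 0.403  -0.3251  0.1592] F [ 0.7 -0.4 -1.3] open 10.9 t 16.5 tilt -1.0
```

```bash
python3 -m creep '[[255,1,0,12,0],[255,1,0,24,0],[255,1,0,32,0],[255,1,0,33,0],[255,1,0,33,0],[255,1,0,33,0]]';  python3 -m creep '[[255,0,0,2,0],[255,0,0,2,0],[255,0,0,2,0]]'|egrep "pos|force"; python3 -m creep '[[255,0,0,1.5,0],[255,0,0,1.5,0],[255,0,0,1.5,0]]'|egrep "pos|force"
```

```text
t: 16.98
tool_pos: [0.4004, -0.3253, 0.1239]
tool_rot: [-0.006, 3.142, -0.0]
contact_force: [-0.2, -0.3, -2.6]
opening: 0.0108
tool_pos: [0.4005, -0.3252, 0.122]
contact_force: [0.1, 0.2, -2.1]
tool_pos: [0.4008, -0.3257, 0.1212]
contact_force: [-1.4, 0.1, 1.8]
```

```bash
python3 -m creep '[[255,0,0,0.7,0],[255,0,0,0.7,0],[255,0,0,0.7,0]]'|egrep "pos|force"; python3 -m creep '[[215,0,0,0,0],[200,0,0,0,0],[185,0,-1,0,0],[165,0,-2,0,0],[145,0,-4,0,0],[120,0,-5,0,0],[95,0,-7,0,0],[70,0,-8,0,0],[40,0,-10,0,0],[0,0,-12,0,0],[0,0,-12,0,0],[0,0,-12,0,0]]'; python3 -m creep '[[0,0,0,-30,0],[0,0,0,-70,0],[0,0,0,-110,0],[0,0,0,-150,0],[0,0,0,-180,0],[0,0,0,-180,0],[0,0,0,-180,0]]'; python3 to.py w 620 -215 250
```

```text
tool_pos: [0.4009, -0.3259, 0.1212]
contact_force: [-2.0, -0.4, 4.7]
t: 18.73
tool_pos: [0.4005, -0.3372, 0.1196]
tool_rot: [-0.006, 3.142, -0.0]
contact_force: [0.1, -0.9, 0.4]
opening: 0.0852
t: 19.32
tool_pos: [0.4013, -0.3379, 0.3026]
tool_rot: [-0.007, 3.138, -0.006]
contact_force: [0.0, 0.8, -1.2]
opening: 0.0856
shift [-219.1  122.1   52.9] turn 0 rows 7 | q6 -2.42 pos [ 0.4013 -0.3379  0.3026] F [ 0.   0.8 -1.2] open 85.6 t 19.3 tilt -1.0
```

```bash
python3 -m creep '[[0,-75,75,0,0],[0,-150,150,0,0],[0,-150,150,0,0],[0,-150,150,0,0],[0,-150,150,0,0],[0,-150,150,0,0],[0,-150,150,0,0],[0,-150,150,0,0],[0,-150,150,0,0],[0,-150,150,0,0]]'
cat > mm.py <<'E'
from vis import *
import sys
def mm(only=None):
    c=ctrl.calibration("wrist"); im=ctrl.get_image("wrist"); out=[]
    def rend(X,k=2):
        o=np.zeros((384*k,512*k),np.uint8); cv2.fillConvexPoly(o,cv2.convexHull((wproj(c,X)*k*16).astype(np.int32)),1,cv2.LINE_8,4); return o>0
    for l in only or("m_hex_center","m_square_center","m_oval_center"):
        for d in ctrl.outline_of("wrist",l)[:3]:
            if d['conf']<.4: continue
            q0=filled(d['mask']); ys,xs=np.nonzero(q0); col=im[q0].mean(0); q=cv2.resize(q0.astype(np.uint8),None,fx=2,fy=2)>0
            g=wray(c,xs.mean(),ys.mean(),.04); best=None
            for y0 in(-.6,-.2,.2,.6,1.2,2.0):
                p=np.array([g[0],g[1],y0]); f=lambda p:1-(rend(place(M[l],p))&q).sum()/(rend(place(M[l],p))|q).sum()
                r=minimize(f,p,method='Nelder-Mead',options=dict(initial_simplex=np.vstack([p]+[p+np.eye(3)[i]*[.01,.01,.2][i] for i in range(3)]),xatol=1e-4,fatol=1e-4))
                if best is None or r.fun<best.fun: best=r
            print(l,round(d['conf'],2),[int(v) for v in d['rect']],"rgb",col.astype(int),"pose",np.round(best.x,4),"cost",round(best.fun,3))
    return im
if __name__=="__main__":
    im=mm(sys.argv[2:] or None); cv2.imwrite(sys.argv[1],cv2.resize(im[:,:,::-1],(800,600)))
E
python3 mm.py pics/w3.png
```

```text
t: 20.15
tool_pos: [0.5489, -0.1875, 0.299]
tool_rot: [0.003, -3.141, -0.0]
contact_force: [0.5, 0.4, -0.3]
opening: 0.0853
m_hex_center 0.72 [298, 0, 53, 36] rgb [93 62 32] pose [ 0.334  -0.0964  0.1791] cost 0.022
m_hex_center 0.62 [296, 48, 51, 50] rgb [95 93 83] pose [ 0.4366 -0.1003  2.0692] cost 0.042
m_square_center 0.92 [226, 102, 52, 51] rgb [89 86 75] pose [ 0.51   -0.1958 -0.4323] cost 0.057
m_square_center 0.43 [383, 85, 127, 280] rgb [132 115  85] pose [ 0.5171  0.0494 -1.0241] cost 0.912
m_oval_center 0.95 [216, 177, 53, 57] rgb [84 82 72] pose [ 0.6204 -0.2096  0.7518] cost 0.021
m_oval_center 0.67 [107, 0, 78, 214] rgb [129 132 123] pose [ 0.4636 -0.3365  1.5195] cost 0.792
```

View pics/w3.png

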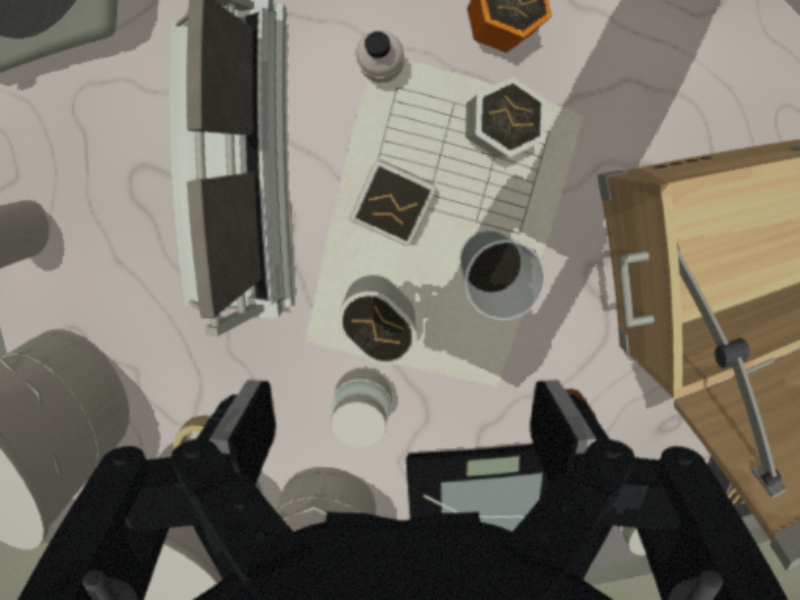

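```bash
python3 to.py w 436.6 -100.3 150 1.546; python3 - <<'E'
from vis import *
Z=np.load("w.npz"); c=ctrl.calibration("wrist")
print("jar",wray(c,362*.64,400*.64,.035),"cup",wray(c,500*.64,275*.64,.04),"pigA",wray(c,380*.64,55*.64,.05),"knee",wray(c,732*.64,352*.64,.177))
E
```

```text
shift [112.6  87.2 149.7] turn 0.028 rows 5 | q6 -2.03 pos [ 0.5494 -0.1872  0.2997] F [ 0.3 -0.5 -0.4] open 85.5 t 20.4 tilt -1.0
jar [ 0.70761281 -0.22755069  0.035     ] cup [ 0.57616608 -0.0989285   0.04      ] pigA [ 0.38517581 -0.20638228  0.05      ] knee [0.59709413 0.06336371 0.177     ]
```

```bash
python3 -m creep '[[0,37,29,0,0.028],[0,75,58,30,0.028],[0,112,87,70,0.028],[0,112,87,110,0.028],[0,112,87,150,0.028],[0,112,87,180,0.028],[0,112,87,180,0.028],[0,112,87,180,0.028],[0,112,87,180,0.028]]'; python3 to.py w 436.6 -100.3 15 1.546
```

```text
t: 21.1
tool_pos: [0.4371, -0.1, 0.1194]
tool_rot: [-0.038, -3.14, -0.001]
contact_force: [1.2, -0.8, 1.8]
opening: 0.0856
shift [  0.4  -0.3 104.4] turn 0.001 rows 3 | q6 -1.94 pos [ 0.4371 -0.1     0.1194] F [ 1.2 -0.8  1.8] open 85.6 t 21.1 tilt -1.0
```

```bash
python3 -m creep '[[0,0,0,35,0],[0,0,0,70,0],[0,0,0,95,0],[0,0,0,104,0],[0,0,0,104,0],[0,0,0,104,0],[255,0,0,104,0],[255,0,0,104,0],[255,0,0,104,0],[255,0,0,104,0],[255,0,0,104,0]]' 50; python3 to.py w 436.6 -100.3 15 1.546; python3 -m creep '[[255,0,0,-20,0],[255,0,0,-60,0],[255,0,0,-100,0],[255,0,0,-140,0],[255,0,0,-180,0],[255,0,0,-210,0],[255,0,0,-245,0],[255,0,0,-245,0],[255,0,0,-245,0]]'; python3 to.py c -60 37 260 0
```

```text
t: 22.02
tool_pos: [0.4396, -0.1007, 0.0181]
tool_rot: [0.037, 3.137, -0.003]
contact_force: [-0.4, -0.7, 7.6]
opening: 0.0579
shift [3.  0.4 3.1] turn 0.001 rows 1 | q6 -1.94 pos [ 0.4396 -0.1007  0.0181] F [-0.4 -0.7  7.6] open 57.9 t 22.0 tilt -1.0
t: 22.77
tool_pos: [0.4385, -0.1003, 0.2635]
tool_rot: [0.037, 3.136, -0.003]
contact_force: [-0.7, -0.1, -3.0]
opening: 0.0579
shift [ -2.5 361.6   2.8] turn 1.291 rows 11 | q6 -1.94 pos [ 0.4385 -0.1003  0.2635] F [-0.7 -0.1 -3. ] open 57.9 t 22.8 tilt -1.0
```

```bash
python3 to.py c 0 37 260 0;python3 -m creep '[[255,-15,181,0,0.6],[255,-15,181,0,0.6],[255,-15,181,0,0.6],[255,-15,181,0,0.6],[255,-15,181,0,0.6],[255,-61,377,0,1.291],[255,-61,377,0,1.291],[255,-61,377,0,1.291],[255,-61,377,0,1.291],[255,-61,377,0,1.291],[255,-61,377,0,1.291],[255,-61,377,0,1.291]]'; python3 to.py c 0 37 130 0
```

```text
shift [-60.2 378.1   3.1] turn 1.291 rows 11 | q6 -1.94 pos [ 0.4385 -0.1003  0.2635] F [-0.7 -0.1 -3. ] open 57.9 t 22.8 tilt -1.0
t: 23.77
tool_pos: [0.5062, 0.2786, 0.2571]
tool_rot: [-1.919, -2.483, 0.006]
contact_force: [-1.2, -0.5, -2.1]
opening: 0.0576
shift [ -2.7   1.4 127.1] turn -0.001 rows 4 | q6 0.12 pos [0.5062 0.2786 0.2571] F [-1.2 -0.5 -2.1] open 57.6 t 23.8 tilt -1.0
```

```bash
python3 -m creep '[[255,-2,1,40,0],[255,-2,1,80,0],[255,-2,1,120,0],[255,-2,1,160,0],[255,-2,1,190,0],[255,-2,1,215,0],[255,-2,1,222,0],[255,-2,1,222,0],[255,-2,1,222,0],[255,-2,1,222,0]]'; python3 to.py c 0 37 27 0
```

```text
t: 24.6
tool_pos: [0.5103, 0.2744, 0.0406]
tool_rot: [1.919, 2.486, 0.004]
contact_force: [0.5, 0.4, -1.3]
opening: 0.0572
shift [ 2.5 -2.1 13.6] turn 0.0 rows 1 | q6 0.11 pos [0.5103 0.2744 0.0406] F [ 0.5  0.4 -1.3] open 57.2 t 24.6 tilt -1.0
```

```bash
python3 -m creep '[[255,0,0,6,0],[255,0,0,10,0],[255,0,0,10,0],[255,0,0,10,0]]'|egrep "pos|force"; python3 -m creep '[[255,0,0,2,0],[255,0,0,3,0],[255,0,0,3,0]]'|egrep "pos|force"
```

```text
tool_pos: [0.5089, 0.2738, 0.0287]
contact_force: [-1.0, -0.2, -2.5]
tool_pos: [0.5095, 0.2741, 0.0272]
contact_force: [-3.2, -0.8, 5.2]
```

Contact with the floor; release and rise, then look at the remaining moulds.

```bash
python3 -m creep '[[150,0,0,0,0],[80,0,0,0,0],[0,0,0,0,0],[0,0,0,0,0],[0,0,0,-20,0],[0,0,0,-60,0],[0,0,0,-100,0],[0,0,0,-140,0],[0,0,0,-180,0],[0,0,0,-220,0],[0,0,0,-235,0],[0,0,0,-235,0]]'; python3 to.py w 550 -150 300 1.5708
```

```text
t: 26.18
tool_pos: [0.5116, 0.2749, 0.2677]
tool_rot: [1.916, 2.482, 0.015]
contact_force: [0.8, 0.5, 1.2]
opening: 0.0853
shift [-420.7  -70.   -33.7] turn -1.315 rows 11 | q6 0.11 pos [0.5116 0.2749 0.2677] F [0.8 0.5 1.2] open 85.3 t 26.2 tilt -0.9999
```

```bash
python3 -m creep '[[0,-421,-70,-34,-1.315],[0,-421,-70,-34,-1.315],[0,-421,-70,-34,-1.315],[0,-421,-70,-34,-1.315],[0,-421,-70,-34,-1.315],[0,-421,-70,-34,-1.315],[0,-421,-70,-34,-1.315],[0,-421,-70,-34,-1.315],[0,-421,-70,-34,-1.315],[0,-421,-70,-34,-1.315],[0,-421,-70,-34,-1.315],[0,-421,-70,-34,-1.315]]'; python3 -m creep '[[0,0,0,0,0],[0,0,0,0,0]]'; python3 mm.py pics/w4.png m_square_center m_oval_center; python3 to.py w 510 -196 150 1.139;
```

```text
t: 27.18
tool_pos: [0.5473, -0.1562, 0.2929]
tool_rot: [-0.0, -3.14, 0.002]
contact_force: [-0.3, -0.1, 0.0]
opening: 0.0855
t: 27.35
tool_pos: [0.5473, -0.1512, 0.2929]
tool_rot: [-0.004, -3.139, -0.002]
contact_force: [-0.1, 0.4, 0.1]
opening: 0.0853
m_square_center 0.7 [196, 103, 53, 54] rgb [91 89 78] pose [ 0.5106 -0.1957  1.1347] cost 0.045
m_square_center 0.44 [87, 0, 52, 93] rgb [61 59 53] pose [ 0.3829 -0.3636  1.638 ] cost 0.463
m_oval_center 0.79 [189, 180, 56, 59] rgb [90 87 77] pose [ 0.6209 -0.2097  0.7995] cost 0.023
m_oval_center 0.58 [412, 221, 97, 145] rgb [123 103  74] pose [ 0.7324  0.3037 -0.5295] cost 0.818
shift [ 37.5 -46.3 143.8] turn 0.433 rows 4 | q6 -1.97 pos [ 0.5476 -0.1498  0.2938] F [0.2 0.2 0.1] open 85.5 t 27.5 tilt -1.0
```

```bash
python3 -m creep '[[0,37,-46,0,0.43],[0,37,-46,0,0.43],[0,37,-46,40,0.433],[0,37,-46,80,0.433],[0,37,-46,120,0.433],[0,37,-46,160,0.433],[0,37,-46,180,0.433],[0,37,-46,180,0.433],[0,37,-46,180,0.433],[0,37,-46,180,0.433]]'; python3 to.py w 510.6 -195.7 10 1.135
```

```text
t: 28.33
tool_pos: [0.5123, -0.1971, 0.1169]
tool_rot: [0.672, 3.065, -0.001]
contact_force: [-0.2, -0.1, 0.3]
opening: 0.0853
shift [  2.5   0.6 106.9] turn 0.004 rows 3 | q6 -1.64 pos [ 0.5123 -0.1971  0.1169] F [-0.2 -0.1  0.3] open 85.3 t 28.3 tilt -1.0
```

```bash
python3 -m creep '[[0,2,0,35,0],[0,2,0,70,0],[0,2,0,95,0],[0,2,0,104,0],[0,2,0,104,0],[0,2,0,104,0],[255,2,0,104,0],[255,2,0,104,0],[255,2,0,104,0],[255,2,0,104,0],[255,2,0,104,0]]' 50; python3 to.py w 510 -195.7 15 ; python3 -m creep '[[255,0,0,-20,0],[255,0,0,-60,0],[255,0,0,-100,0],[255,0,0,-140,0],[255,0,0,-180,0],[255,0,0,-210,0],[255,0,0,-250,0],[255,0,0,-250,0],[255,0,0,-250,0]]'; python3 to.py c 0 -39 260 0
```

```text
t: 29.25
tool_pos: [0.5111, -0.1972, 0.0134]
tool_rot: [0.674, 3.064, -0.001]
contact_force: [0.9, 0.6, 7.4]
opening: 0.0575
shift [ 1.6  0.9 -1.6] turn 0 rows 1 | q6 -1.64 pos [ 0.5111 -0.1972  0.0134] F [0.9 0.6 7.4] open 57.5 t 29.2 tilt -1.0
t: 30.0
tool_pos: [0.5101, -0.197, 0.264]
tool_rot: [0.673, 3.062, -0.003]
contact_force: [0.2, -0.0, -4.4]
opening: 0.058
shift [152.5 369.9   2.8] turn 0.882 rows 10 | q6 -1.64 pos [ 0.5101 -0.197   0.264 ] F [ 0.2 -0.  -4.4] open 58.0 t 30.0 tilt -1.0
```

```bash
python3 -m creep '[[255,152,370,0,0.882],[255,152,370,0,0.882],[255,152,370,0,0.882],[255,152,370,0,0.882],[255,152,370,0,0.882],[255,152,370,0,0.882],[255,152,370,0,0.882],[255,152,370,0,0.882],[255,152,370,0,0.882],[255,152,370,0,0.882],[255,152,370,0,0.882],[255,152,370,0,0.882]]';python3 -m creep '[[255,0,0,40,0],[255,0,0,80,0],[255,0,0,120,0],[255,0,0,140,0],[255,0,0,140,0],[255,0,0,140,0]]'; python3 to.py c 0 -39 24 0
```

```text
t: 31.0
tool_pos: [0.5244, 0.2059, 0.2571]
tool_rot: [-1.911, -2.488, 0.006]
contact_force: [-0.3, -0.2, -3.8]
opening: 0.0571
t: 31.5
tool_pos: [0.5244, 0.2017, 0.1179]
tool_rot: [-1.919, -2.483, 0.007]
contact_force: [0.1, 0.0, -2.0]
opening: 0.0571
shift [ 0.4  3.2 93.9] turn -0.001 rows 3 | q6 -0.02 pos [0.5244 0.2017 0.1179] F [ 0.1  0.  -2. ] open 57.1 t 31.5 tilt -1.0
```

```bash
python3 -m creep '[[255,0,3,35,0],[255,0,3,65,0],[255,0,3,86,0],[255,0,3,86,0],[255,0,3,86,0],[255,0,3,86,0]]'|egrep "pos|force"; python3 -m creep '[[255,0,0,3,0],[255,0,0,5,0],[255,0,0,5,0],[255,0,0,5,0]]'|egrep "pos|force"; python3 -m creep '[[255,0,0,2,0],[255,0,0,3,0],[255,0,0,3,0]]'|egrep "pos|force"
```

```text
tool_pos: [0.5316, 0.2043, 0.0379]
contact_force: [-0.2, 0.1, -2.5]
tool_pos: [0.5295, 0.2042, 0.0303]
contact_force: [0.4, -0.7, -3.4]
tool_pos: [0.5288, 0.204, 0.0262]
contact_force: [0.3, 1.0, -3.6]
```

```bash
python3 -m creep '[[255,0,0,2,0],[255,0,0,3,0],[255,0,0,3,0]]'|egrep "pos|force"; python3 -m creep '[[255,0,0,1.5,0],[255,0,0,1.5,0],[255,0,0,1.5,0]]'|egrep "pos|force"; python3 to.py c 0 -39 24 0
```

```text
tool_pos: [0.5288, 0.204, 0.0231]
contact_force: [0.4, -0.1, -2.9]
tool_pos: [0.5294, 0.2042, 0.0225]
contact_force: [-1.3, -0.2, 0.4]
shift [-0.7 -2.8 -1.5] turn 0.0 rows 1 | q6 -0.02 pos [0.5294 0.2042 0.0225] F [-1.3 -0.2  0.4] open 57.5 t 33.1 tilt -1.0
```

```bash
python3 -m creep '[[255,0,0,0.7,0],[150,0,0,0.7,0],[80,0,0,0.7,0],[0,0,0,0,0],[0,0,0,0,0],[0,0,0,-20,0],[0,0,0,-60,0],[0,0,0,-100,0],[0,0,0,-140,0],[0,0,0,-180,0],[0,0,0,-220,0],[0,0,0,-240,0]]'; python3 to.py w 640 -160 290 1.5708
```

```text
t: 34.08
tool_pos: [0.5311, 0.2045, 0.2689]
tool_rot: [1.916, 2.482, 0.011]
contact_force: [0.8, 0.4, 0.4]
opening: 0.0853
shift [-380.2   13.2  -20.9] turn -1.315 rows 11 | q6 -0.02 pos [0.5311 0.2045 0.2689] F [0.8 0.4 0.4] open 85.3 t 34.1 tilt -1.0
```

```bash
python3 -m creep '[[0,-366,-45,-34,-1.315],[0,-366,-45,-34,-1.315],[0,-366,-45,-34,-1.315],[0,-366,-45,-34,-1.315],[0,-366,-45,-34,-1.315],[0,-366,-45,-34,-1.315],[0,-366,-45,-34,-1.315],[0,-366,-45,-34,-1.315],[0,-366,-45,-34,-1.315],[0,-366,-45,-34,-1.315],[0,-366,-45,-34,-1.315],[0,-366,-45,-34,-1.315]]'; python3 -m creep '[[0,0,0,0,0],[0,0,0,0,0]]'; python3 mm.py pics/w5.png m_oval_center; python3 to.py w 621 -209.7 120 2.35
```

```text
t: 35.08
tool_pos: [0.5783, -0.1631, 0.296]
tool_rot: [-0.0, 3.141, 0.0]
contact_force: [-0.2, 1.1, -0.7]
opening: 0.0852
t: 35.25
tool_pos: [0.5782, -0.1608, 0.2959]
tool_rot: [-0.002, -3.141, -0.0]
contact_force: [0.1, -0.0, 0.2]
opening: 0.0855
m_oval_center 0.94 [194, 156, 59, 60] rgb [87 85 74] pose [ 0.6205 -0.2099  0.7253] cost 0.019
shift [-42.7 -49.1 176.1] turn -0.779 rows 7 | q6 -1.97 pos [ 0.5783 -0.1606  0.2961] F [-0.   0.5 -0.1] open 85.7 t 35.4 tilt -1.0
```

```bash
python3 -m creep '[[0,-42,-49,0,-0.749],[0,-42,-49,0,-0.749],[0,-42,-49,0,-0.749],[0,-42,-49,20,-0.749],[0,-42,-49,60,-0.749],[0,-42,-49,100,-0.749],[0,-42,-49,140,-0.749],[0,-42,-49,176,-0.749],[0,-42,-49,176,-0.749],[0,-42,-49,176,-0.749],[0,-42,-49,176,-0.749]]'; python3 to.py w 620.6 -209.8 12 2.32
```

```text
t: 36.27
tool_pos: [0.6217, -0.2105, 0.1228]
tool_rot: [-1.149, 2.921, -0.004]
contact_force: [0.2, -0.2, 0.4]
opening: 0.0856
shift [  0.4   1.7 110.8] turn 0.0 rows 3 | q6 -2.76 pos [ 0.6217 -0.2105  0.1228] F [ 0.2 -0.2  0.4] open 85.6 t 36.3 tilt -1.0
```

```bash
python3 -m creep '[[0,0,1,35,0],[0,0,1,70,0],[0,0,1,95,0],[0,0,1,109,0],[0,0,1,109,0],[0,0,1,109,0],[255,0,1,109,0],[255,0,1,109,0],[255,0,1,109,0],[255,0,1,109,0],[255,0,1,109,0]]' 50; python3 to.py w 620 -209.7 15 ; python3 -m creep '[[255,0,0,-20,0],[255,0,0,-60,0],[255,0,0,-100,0],[255,0,0,-140,0],[255,0,0,-180,0],[255,0,0,-210,0],[255,0,0,-250,0],[255,0,0,-250,0],[255,0,0,-250,0]]'; python3 to.py c -120 -300 270 0;python3 to.py c 0 -116 270 0
```

```text
t: 37.18
tool_pos: [0.6216, -0.2106, 0.0142]
tool_rot: [-1.148, 2.921, -0.005]
contact_force: [-0.2, -0.5, 6.4]
opening: 0.0557
shift [ 0.6  1.7 -0.8] turn 0 rows 1 | q6 -2.76 pos [ 0.6216 -0.2106  0.0142] F [-0.2 -0.5  6.4] open 55.7 t 37.2 tilt -1.0
t: 37.93
tool_pos: [0.621, -0.2103, 0.2656]
tool_rot: [-1.148, 2.919, -0.009]
contact_force: [-0.5, -0.5, -2.9]
opening: 0.0554
shift [ 16.9 193.5  -5.8] turn -1.078 rows 9 | q6 -2.76 pos [ 0.621  -0.2103  0.2656] F [-0.5 -0.5 -2.9] open 55.4 t 37.9 tilt -1.0
shift [-175.9  298.7   -6. ] turn -1.078 rows 9 | q6 -2.76 pos [ 0.621  -0.2103  0.2656] F [-0.5 -0.5 -2.9] open 55.4 t 37.9 tilt -1.0
```

```bash
python3 -m creep '[[255,17,193,-6,1.3],[255,17,193,-6,1.3],[255,17,193,-6,1.3],[255,17,193,-6,1.3],[255,17,193,-6,1.3],[255,17,193,-6,1.3],[255,17,193,-6,1.3],[255,17,193,-6,1.3],[255,17,193,-6,1.3],[255,17,193,-6,1.3],[255,17,193,-6,1.3]]';python3 to.py c 0 -116 260 0
```

```text
t: 38.85
tool_pos: [0.4745, -0.0795, 0.2643]
tool_rot: [-0.861, -3.017, -0.0]
contact_force: [0.3, -0.1, -3.3]
opening: 0.0561
shift [ 48.5 214.4   4.3] turn 0.759 rows 7 | q6 -1.34 pos [ 0.4745 -0.0795  0.2643] F [ 0.3 -0.1 -3.3] open 56.1 t 38.9 tilt -1.0
```

```bash
python3 -m creep '[[255,48,214,4,0.759],[255,48,214,4,0.759],[255,48,214,4,0.759],[255,48,214,4,0.759],[255,48,214,4,0.759],[255,48,214,4,0.759],[255,48,214,4,0.759],[255,48,214,4,0.759],[255,48,214,4,0.759],[255,48,214,4,0.759],[255,48,214,4,0.759]]';python3 to.py c 0 -116 100 0
```

```text
t: 39.77
tool_pos: [0.5464, 0.1266, 0.2624]
tool_rot: [-1.913, -2.491, 0.001]
contact_force: [-0.3, 0.3, -2.3]
opening: 0.0556
shift [  1.6   0.6 162.4] turn 0.005 rows 4 | q6 -0.17 pos [0.5464 0.1266 0.2624] F [-0.3  0.3 -2.3] open 55.6 t 39.8 tilt -1.0
```

```bash
python3 -m creep '[[255,1,0,40,0.005],[255,1,0,80,0.005],[255,1,0,120,0.005],[255,1,0,160,0.005],[255,1,0,160,0.005],[255,1,0,160,0.005],[255,1,0,160,0.005]]'>/dev/null;python3 to.py c 0 -116 27 0
```

```text
shift [ 0.6 -1.8 78.5] turn -0.001 rows 2 | q6 -0.16 pos [0.548  0.1281 0.1055] F [ 0.7  0.3 -1.9] open 55.4 t 40.4 tilt -1.0
```

```bash
python3 -m creep '[[255,0,-2,35,0],[255,0,-2,65,0],[255,0,-2,75,0],[255,0,-2,75,0],[255,0,-2,75,0],[255,0,-2,75,0]]'|egrep "pos|force"; python3 -m creep '[[255,0,0,2,0],[255,0,0,4,0],[255,0,0,4,0],[255,0,0,4,0]]'|egrep "pos|force"; python3 -m creep '[[255,0,0,2,0],[255,0,0,2,0],[255,0,0,2,0]]'|egrep "pos|force"
```

```text
tool_pos: [0.5472, 0.1283, 0.0315]
contact_force: [0.5, 0.2, -2.0]
tool_pos: [0.5448, 0.1281, 0.0245]
contact_force: [0.3, -0.1, -1.7]
tool_pos: [0.5451, 0.1281, 0.0233]
contact_force: [-3.0, 0.6, 5.5]
```

```bash
python3 -m creep '[[150,0,0,0,0],[80,0,0,0,0],[0,0,0,0,0],[0,0,0,0,0],[0,0,0,-20,0],[0,0,0,-60,0],[0,0,0,-100,0],[0,0,0,-140,0],[0,0,0,-180,0],[0,0,0,-220,0],[0,0,0,-245,0],[0,0,0,-245,0]]'; python3 to.py c -60 -60 300 0; python3 - <<'E'
from vis import *
a=ctrl.get_image("scene")[120:320,100:390,::-1]; cv2.imwrite("pics/s2.png",cv2.resize(a,(800,552),interpolation=cv2.INTER_CUBIC))
E
```

```text
t: 42.43
tool_pos: [0.5479, 0.1283, 0.2757]
tool_rot: [1.914, 2.479, 0.015]
contact_force: [0.7, -0.9, 0.8]
opening: 0.0851
shift [ 56.3 -61.1 -25.3] turn 0.0 rows 3 | q6 -0.16 pos [0.5479 0.1283 0.2757] F [ 0.7 -0.9  0.8] open 85.1 t 42.4 tilt -0.9999
```

View pics/s2.png

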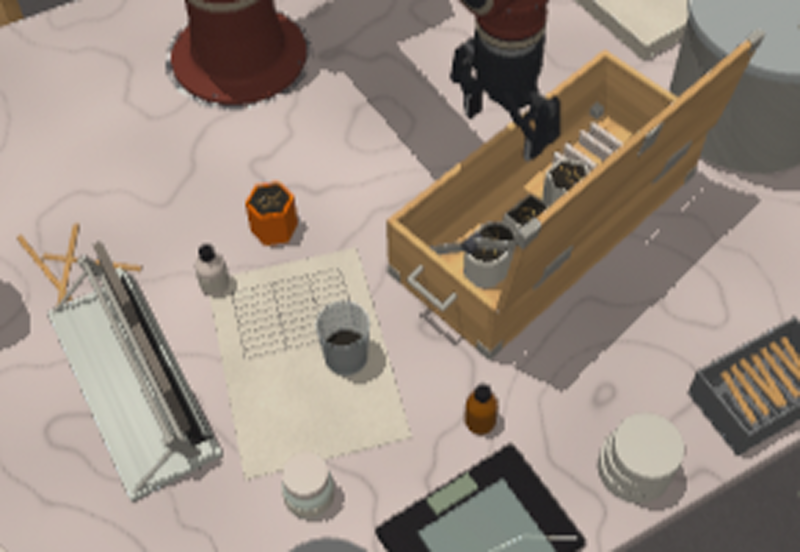

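```bash
python3 to.py c 19 -192 230 1.5708; python3 - <<'E'
from vis import *
from to import RK
c={n:ctrl.calibration(n) for n in("scene","side")}
def tile(x,y,z,t,s=0):
    v=np.array([[a,b,d] for a in(-.05,.05) for b in(-.006,.006) for d in(-.055,.055)])
    R=np.array([[1,0,0],[0,np.cos(t),-np.sin(t)],[0,np.sin(t),np.cos(t)]]); 
    return place(v@R.T+[x,y,z],RK)
for n in c:
    ctrl.get_image(n)
    for d in ctrl.outline_of(n,"tile1_center")[:3]:
        q=filled(d['mask']); b=[]
        for x0 in(-.065,.065):
            best=(9,)
            for dx in(-.01,-.005,0,.005,.01):
              for t in np.radians([0,8,14,17,20,23,26]):
                for dy in(-.006,-.003,0,.003,.006):
                  r=render(c[n],tile(x0+dx,.015+dy,.086,t),1); best=min(best,(1-(r&q).sum()/(r|q).sum(),x0+dx,dy,np.degrees(t)))
            b.append(np.round(best,3).tolist())
        print(n,round(d['conf'],2),np.round(d['rect']).astype(int),b)
E
```

```text
shift [-75.8  18.4  42.1] turn -1.571 rows 13 | q6 -0.16 pos [0.5466 0.1282 0.2718] F [ 0.8  0.3 -0.1] open 85.5 t 42.5 tilt -1.0
scene 0.62 [137 209  14  27] [[0.678, -0.075, 0.006, 14.0], [0.982, 0.055, 0.006, 0.0]]
scene 0.53 [296 177  16  18] [[1.0, -0.075, -0.006, 0.0], [1.0, 0.055, -0.006, 0.0]]
scene 0.2 [240 132 138 120] [[1.0, -0.075, -0.006, 0.0], [1.0, 0.055, -0.006, 0.0]]
side 0.67 [133  90 166 165] [[1.0, -0.075, -0.006, 0.0], [1.0, 0.055, -0.006, 0.0]]
side 0.6 [295 323  41  56] [[0.52, -0.075, 0.006, 0.0], [0.97, 0.055, 0.006, 26.0]]
```

```bash
python3 - <<'E'
from vis import *
from to import RK
def tile(x,y,z,t):
    v=np.array([[a,b,d] for a in(-.05,.05) for b in(-.006,.006) for d in(-.055,.055)])
    R=np.array([[1,0,0],[0,np.cos(t),-np.sin(t)],[0,np.sin(t),np.cos(t)]]); return place(v@R.T+[x,y,z],RK)
E=[(i,j) for i in range(8) for j in range(i) if bin(i^j).count('1')==1]
o=np.zeros((600,800,3),np.uint8)
for k,(n,r) in enumerate((("side",(265,285,150,99)),("scene",(110,195,80,110)))):
    x,y,w,h=r; s=4 if k else 5; 
    s=[3.2,4.5][k]; s=s
    s={"side":2.9,"scene":4.5}[n]
    c=ctrl.calibration(n); im=cv2.resize(ctrl.get_image(n)[y:y+h,x:x+w,::-1],None,fx=s,fy=s,interpolation=cv2.INTER_CUBIC)
    for x0 in(-.066,.065):
        P=(proj(c,tile(x0,.015,.086,np.radians(20)))-[x,y])*s
        for i,j in E: cv2.line(im,tuple(P[i].astype(int)),tuple(P[j].astype(int)),(0,0,255),1)
    ox=[0,438][k]; hh,ww=im.shape[:2]; ww=min(ww,800-ox); o[:hh,ox:ox+ww]=im[:,:ww]
cv2.imwrite("pics/ov.png",o)
E
```

```text
(no output)
```

View pics/ov.png

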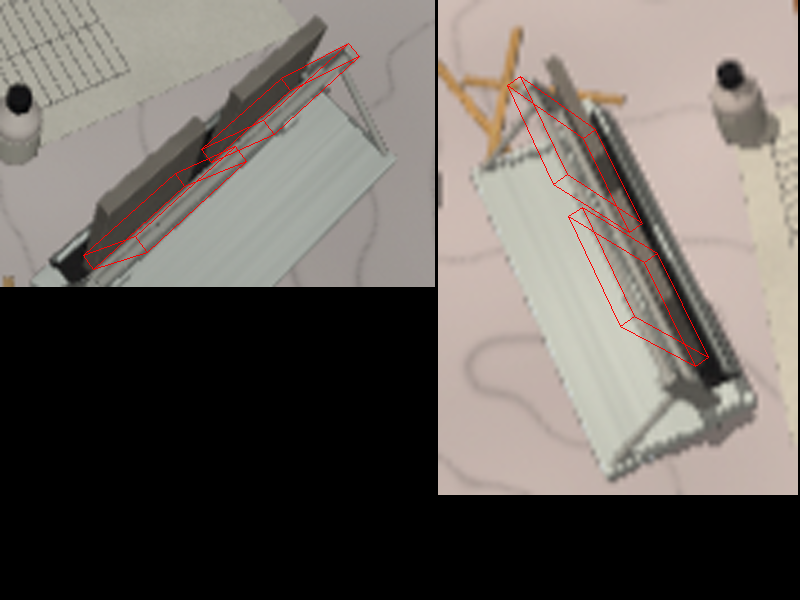

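```bash
cat > tf.py <<'E'
from vis import *
from to import RK
def tile(x,y,z,t):
    v=np.array([[a,b,d] for a in(-.05,.05) for b in(-.006,.006) for d in(-.055,.055)])
    R=np.array([[1,0,0],[0,np.cos(t),-np.sin(t)],[0,np.sin(t),np.cos(t)]]); return place(v@R.T+[x,y,z],RK)
if __name__=="__main__":
  c={n:ctrl.calibration(n) for n in("scene","side")}
  for n in c:
    im=ctrl.get_image(n).astype(int)
    if n=="side": np.save("side.npy",im)
  D=ctrl.outline_of("side","tile1_center")
  for d in D:
    q=d['mask']
    if d['rect'][1]<250 or d['rect'][2]>90: continue
    print(round(d['conf'],2),np.round(d['rect']),q.sum(),im[q].mean(0))
    for x0 in(-.066,.065):
        rs=[]
        for t0 in(-10,0,10,20):
            f=lambda p:(lambda r:1-(r&q2).sum()/(r|q2).sum())(render(c["side"],tile(p[0],.0335-.055*np.sin(p[1])+p[2],.036+.055*np.cos(p[1]),p[1]),3))
            q2=cv2.resize(q.astype(np.uint8),None,fx=3,fy=3)>0
            p=np.array([x0,np.radians(t0),0]); r=minimize(f,p,method='Nelder-Mead',options=dict(initial_simplex=np.vstack([p]+[p+np.eye(3)[i]*[.01,.1,.005][i] for i in range(3)])))
            rs.append((r.fun,r.x[0],np.degrees(r.x[1]),r.x[2]))
        print(np.round(min(rs),4))
E
python3 tf.py
```

```text
0.69 [296. 327.  38.  49.] 808 [79.07549505 75.92450495 69.84529703]
[ 7.9400e-02 -6.8600e-02  3.4306e+00  7.0000e-04]
[ 3.41800e-01 -6.53000e-02  2.32638e+01  2.22000e-02]
```

```bash
python3 - <<'E'
from vis import *
Z=np.load("w.npz"); c={k:Z[k] for k in Z.files if k!='im'}
for n,u,z in(("lower rod",295,.0513),("upper rod",267,.087),("ledge back",302,.032),("lip in",323,.0476),("lip out",346,.0476)):
    print(n,[round(1000*(wray(c,(u+du)*.64,165*.64,z)[1]+.357),1) for du in(-4,0,4)])
g=cv2.cvtColor(Z['im'],cv2.COLOR_RGB2GRAY); print([(u,int(g[105,u])) for u in range(160,226)])
E
```

```text
lower rod [np.float64(19.0), np.float64(22.5), np.float64(25.9)]
upper rod [np.float64(5.1), np.float64(8.3), np.float64(11.5)]
ledge back [np.float64(20.8), np.float64(24.4), np.float64(28.0)]
lip in [np.float64(42.4), np.float64(45.8), np.float64(49.2)]
lip out [np.float64(61.9), np.float64(65.3), np.float64(68.6)]
[(160, 195), (161, 194), (162, 192), (163, 192), (164, 195), (165, 195), (166, 185), (167, 160), (168, 155), (169, 167), (170, 160), (171, 142), (172, 120), (173, 136), (174, 190), (175, 195), (176, 196), (177, 195), (178, 196), (179, 195), (180, 195), (181, 195), (182, 195), (183, 192), (184, 173), (185, 155), (186, 164), (187, 162), (188, 147), (189, 121), (190, 107), (191, 132), (192, 135), (193, 133), (194, 132), (195, 117), (196, 76), (197, 41), (198, 30), (199, 32), (200, 30), (201, 34), (202, 34), (203, 28), (204, 32), (205, 42), (206, 108), (207, 179), (208, 176), (209, 143), (210, 116), (211, 111), (212, 110), (213, 109), (214, 111), (215, 108), (216, 109), (217, 125), (218, 131), (219, 119), (220, 104), (221, 132), (222, 177), (223, 183), (224, 184), (225, 184)]
```

```bash
python3 -c "
import numpy as np; np.save('rack.npy',[.4675,-.3535,.004])"; python3 to.py w 532 -130 300 1.5708
```

```text
shift [-246.5  -77.2  -34.1] turn -1.315 rows 11 | q6 -0.16 pos [0.5442 0.128  0.2658] F [ 0.5 -0.5 -0.4] open 85.6 t 42.9 tilt -1.0
```

```bash
python3 -m creep '[[0,-246,-77,-34,-1.315],[0,-246,-77,-34,-1.315],[0,-246,-77,-34,-1.315],[0,-246,-77,-34,-1.315],[0,-246,-77,-34,-1.315],[0,-246,-77,-34,-1.315],[0,-246,-77,-34,-1.315],[0,-246,-77,-34,-1.315],[0,-246,-77,-34,-1.315],[0,-246,-77,-34,-1.315],[0,-246,-77,-34,-1.315],[0,-246,-77,-34,-1.315]]'>/dev/null; python3 to.py w 532 -328 250 1.5748
```

```text
shift [   0.7 -198.4   50.6] turn -0.002 rows 5 | q6 -1.95 pos [ 0.5323 -0.1296  0.3007] F [ 0.3 -0.1 -0.3] open 85.5 t 43.9 tilt -1.0
```

```bash
python3 -m creep '[[0,0,-40,0,0],[0,0,-80,0,0],[0,0,-120,0,0],[0,0,-160,0,0],[0,0,-198,20,0],[0,0,-198,50,0],[0,0,-198,90,0],[0,0,-198,110,0],[0,0,-198,110,0],[0,0,-198,110,0],[0,0,-198,110,0]]'>/dev/null; python3 to.py w 532 -328 118 1.5748
```

```text
shift [ 1.6  0.1 75.3] turn -0.005 rows 2 | q6 -2.24 pos [ 0.5334 -0.328   0.1933] F [ 0.8 -0.5  1.5] open 85.5 t 44.9 tilt -1.0
```

```bash
python3 -m creep '[[0,1,0,30,0],[0,1,0,60,0],[0,1,0,74,0],[0,1,0,74,0],[0,1,0,74,0],[120,1,0,74,0],[170,1,0,74,0],[255,1,0,74,0],[255,1,0,74,0],[255,1,0,74,0]]' 50|egrep "pos|force|open"; python3 -m creep '[[255,0,0,-4,0],[255,0,0,-8,0],[255,0,0,-8,0],[255,0,0,-8,0],[255,0,0,-8,0]]'; python3 to.py r 65 34 120 1.5708
```

```text
tool_pos: [0.5318, -0.3277, 0.118]
contact_force: [0.1, -0.6, 0.2]
opening: 0.0258
t: 46.1
tool_pos: [0.5313, -0.3271, 0.1248]
tool_rot: [0.0, -3.141, -0.001]
contact_force: [-0.5, 2.7, -1.9]
opening: 0.0109
shift [-1.   7.8  4.8] turn -0.004 rows 1 | q6 -2.24 pos [ 0.5313 -0.3271  0.1248] F [-0.5  2.7 -1.9] open 10.9 t 46.1 tilt -1.0
```

```bash
python3 -m creep '[[255,-1,3,0,0],[255,-1,6,0,0],[255,-1,6,0,0],[255,-1,6,0,0]]'|egrep "pos|force"; python3 -m creep '[[255,0,1,0,0],[255,0,1,0,0],[255,0,1,0,0]]'|egrep "pos|force"; python3 -m creep '[[255,0,1,0,0],[255,0,1,0,0],[255,0,1,0,0]]'|egrep "pos|force"
```

```text
tool_pos: [0.5324, -0.3213, 0.125]
contact_force: [-0.8, -0.3, -2.4]
tool_pos: [0.5324, -0.3205, 0.1251]
contact_force: [-0.0, 0.6, -1.6]
tool_pos: [0.5324, -0.3195, 0.1251]
contact_force: [-0.5, 0.6, -2.3]
```

```bash
python3 -m creep '[[255,0,1,0,0],[255,0,1,0,0],[255,0,1,0,0]]'|egrep "pos|force"; python3 -m creep '[[255,0,1,0,0],[255,0,1,0,0],[255,0,1,0,0]]'|egrep "pos|force"; python3 -m creep '[[255,0,1,0,0],[255,0,1,0,0],[255,0,1,0,0]]'|egrep "pos|force"
```

```text
tool_pos: [0.5324, -0.3184, 0.1251]
contact_force: [-0.2, -1.2, -2.3]
tool_pos: [0.5324, -0.3178, 0.1252]
contact_force: [-0.4, -2.2, -2.6]
tool_pos: [0.5324, -0.3172, 0.1252]
contact_force: [0.2, -4.1, -3.3]
```

```bash
python3 -m creep '[[255,0,-3,0,0],[255,0,-3,0,0],[255,0,-3,2,0],[255,0,-3,4,0],[255,0,-3,4,0],[255,0,-3,4,0]]'|egrep "pos|force"; python3 -m creep '[[255,0,0,2,0],[255,0,0,2,0],[255,0,0,2,0]]'|egrep "pos|force"; python3 -m creep '[[255,0,0,1,0],[255,0,0,1,0],[255,0,0,1,0]]'|egrep "pos|force"
```

```text
tool_pos: [0.5335, -0.3199, 0.1231]
contact_force: [-0.5, 0.3, 5.2]
tool_pos: [0.5337, -0.3202, 0.123]
contact_force: [-4.1, 1.3, 13.3]
tool_pos: [0.5339, -0.3203, 0.123]
contact_force: [-4.1, 1.2, 16.2]
```

```bash
python3 -m creep '[[255,0,0,-3,0],[255,0,0,-3,0],[255,0,0,-3,0]]'|egrep "pos|force"; python3 -m creep '[[215,0,0,0,0],[200,0,0,0,0],[185,0,-1,0,0],[165,0,-2,0,0],[145,0,-4,0,0],[120,0,-5,0,0],[95,0,-7,0,0],[70,0,-8,0,0],[40,0,-10,0,0],[0,0,-12,0,0],[0,0,-12,0,0],[0,0,-12,0,0]]'|egrep "pos|force";python3 -m creep '[[0,0,0,-30,0],[0,0,0,-70,0],[0,0,0,-110,0],[0,0,0,-150,0],[0,0,0,-150,0],[0,0,0,-150,0]]'|egrep "pos"
cat >> tf.py <<'E'
  from to import delta
  o=np.zeros((600,800,3),np.uint8); n="side"; x,y,w,h=265,280,150,104; s=5.3
  im=cv2.resize(ctrl.get_image(n)[y:y+h,x:x+w,::-1],None,fx=s,fy=s,interpolation=cv2.INTER_CUBIC)
  E=[(i,j) for i in range(8) for j in range(i) if bin(i^j).count('1')==1]
  for x0 in(-.066,.065):
        P=(proj(c[n],tile(x0,.015,.086,np.radians(20)))-[x,y])*s
        for i,j in E: cv2.line(im,tuple(P[i].astype(int)),tuple(P[j].astype(int)),(0,0,255),1)
  import sys; cv2.imwrite(sys.argv[1],im)
E
python3 tf.py pics/ov2.png; python3 to.py r -65 28 250 1.5708
```

```text
tool_pos: [0.5335, -0.32, 0.123]
contact_force: [-0.3, 0.1, 7.7]
tool_pos: [0.5324, -0.3316, 0.1212]
contact_force: [0.2, -0.3, 0.5]
tool_pos: [0.5339, -0.3325, 0.2759]
0.57 [294. 323.  42.  55.] 848 [101.79834906  98.07311321  90.87028302]
[ 6.1400e-02 -7.0300e-02  3.4001e+00 -2.7000e-03]
[ 3.4600e-01 -6.9400e-02  2.3506e+01  1.9300e-02]
shift [129.1   5.   18.8] turn -0.004 rows 4 | q6 -2.25 pos [ 0.5316 -0.3308  0.2684] F [-0.2 -0.7 -1.5] open 85.5 t 50.6 tilt -1.0
```

View pics/ov2.png

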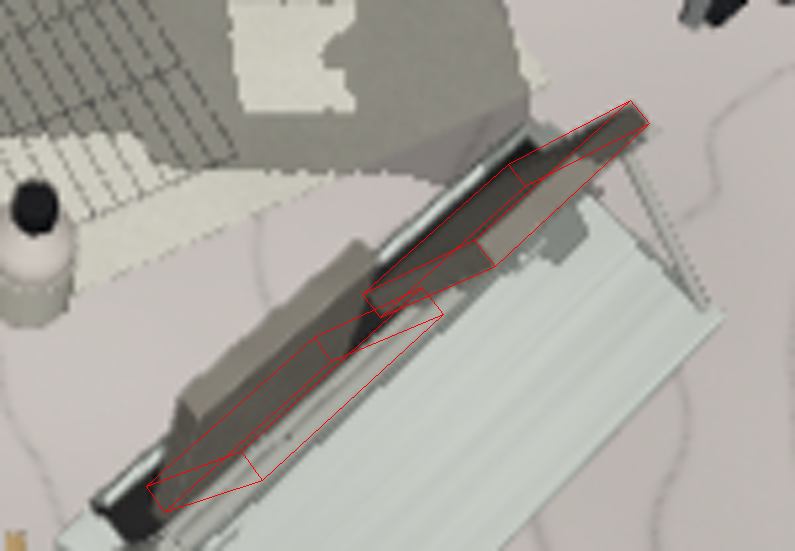

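```bash
python3 to.py w 400.5 -328 200 1.5748; python3 -m creep '[[0,40,0,0,0],[0,80,1,0,0],[0,120,3,0,0],[0,131,3,0,0],[0,131,3,0,0],[0,131,3,30,0],[0,131,3,65,0],[0,131,3,65,0],[0,131,3,65,0],[0,131,3,65,0]]' >/dev/null; python3 to.py w 400.5 -328 121 1.5748
```

```text
shift [130.9   2.6  68.8] turn -0.004 rows 4 | q6 -2.25 pos [ 0.5316 -0.3308  0.2684] F [-0.2 -0.7 -1.5] open 85.5 t 50.6 tilt -1.0
shift [ 1.9  0.8 86. ] turn -0.003 rows 3 | q6 -2.4 pos [ 0.4023 -0.3287  0.207 ] F [ 0.3 -0.3  1.9] open 85.6 t 51.5 tilt -1.0
```

```bash
python3 -m creep '[[0,1,1,40,0],[0,1,1,75,0],[0,1,1,86,0],[0,1,1,86,0],[0,1,1,86,0],[120,1,1,86,0],[170,1,1,86,0],[255,1,1,86,0],[255,1,1,86,0],[255,1,1,86,0],[255,1,1,86,0],[255,1,1,86,0]]' 50|egrep "pos|force|open"; python3 -m creep '[[255,0,0,0,0],[255,0,0,-4,0],[255,0,0,-8,0],[255,0,0,-8,0],[255,0,0,-8,0],[255,0,4,-8,0],[255,0,7,-8,0],[255,0,7,-8,0],[255,0,7,-8,0]]'; python3 to.py r -65 34 120 1.5708
```

```text
tool_pos: [0.4006, -0.3275, 0.1206]
contact_force: [-0.6, 1.0, 3.2]
opening: 0.0107
t: 53.22
tool_pos: [0.4004, -0.3202, 0.1279]
tool_rot: [0.001, -3.141, -0.0]
contact_force: [0.5, 0.5, -2.6]
opening: 0.0109
shift [-2.   0.4  7.9] turn -0.003 rows 1 | q6 -2.39 pos [ 0.4004 -0.3202  0.1279] F [ 0.5  0.5 -2.6] open 10.9 t 53.2 tilt -1.0
```

```bash
python3 -m creep '[[255,0,0,2,0],[255,0,0,3,0],[255,0,0,3,0],[255,0,0,3,0]]'|egrep "pos|force"; python3 -m creep '[[255,0,0,1,0],[255,0,0,1,0],[255,0,0,1,0]]'|egrep "pos|force"; python3 -m creep '[[255,0,0,1,0],[255,0,0,1,0],[255,0,0,1,0]]'|egrep "pos|force"
```

```text
tool_pos: [0.4003, -0.3204, 0.1249]
contact_force: [-0.0, -1.0, -3.0]
tool_pos: [0.4004, -0.3205, 0.1241]
contact_force: [-0.2, 0.1, -3.1]
tool_pos: [0.4005, -0.3206, 0.1232]
contact_force: [0.6, -0.6, -2.2]
```

```bash
python3 -m creep '[[255,0,0,1,0],[255,0,0,1,0],[255,0,0,1,0]]'|egrep "pos|force"; python3 -m creep '[[255,0,0,1,0],[255,0,0,1,0],[255,0,0,1,0]]'|egrep "pos|force"
```

```text
tool_pos: [0.4008, -0.3209, 0.1229]
contact_force: [-0.3, -0.2, 2.7]
tool_pos: [0.4009, -0.3212, 0.1228]
contact_force: [-2.0, 1.6, 7.2]
```

```bash
python3 -m creep '[[255,0,0,-3,0],[255,0,1,-3,0],[255,0,1,-3,0],[255,0,1,-1,0],[255,0,1,-0.5,0],[255,0,1,-0.5,0],[255,0,1,-0.5,0]]'|egrep "pos|force"; python3 -m creep '[[215,0,0,0,0],[200,0,0,0,0],[185,0,-1,0,0],[165,0,-2,0,0],[145,0,-4,0,0],[120,0,-5,0,0],[95,0,-7,0,0],[70,0,-8,0,0],[40,0,-10,0,0],[0,0,-12,0,0],[0,0,-12,0,0],[0,0,-12,0,0]]'|egrep "pos|force";python3 -m creep '[[0,0,0,-30,0],[0,0,0,-70,0],[0,0,0,-110,0],[0,0,0,-150,0],[0,0,0,-150,0],[0,0,0,-150,0]]'|egrep "pos"
python3 tf.py pics/ov3.png; python3 to.py w 400 80 330 1.5708
```

```text
tool_pos: [0.401, -0.3203, 0.1231]
contact_force: [-0.4, 0.4, 5.6]
tool_pos: [0.4004, -0.3316, 0.1216]
contact_force: [0.3, -0.2, -0.0]
tool_pos: [0.4016, -0.3327, 0.2757]
0.7 [294. 338.  50.  39.] 627 [91.54066986 88.25199362 81.58532695]
[ 1.08200e-01 -6.92000e-02  1.80593e+01 -2.20000e-03]
[ 1.08400e-01 -6.91000e-02  1.81212e+01 -2.10000e-03]
shift [-2.000e-01  4.109e+02 -5.960e+01] turn 0.0 rows 10 | q6 -2.41 pos [ 0.3998 -0.3307  0.2693] F [-0.7 -0.2  0.1] open 85.3 t 56.8 tilt -1.0
```

View pics/ov3.png

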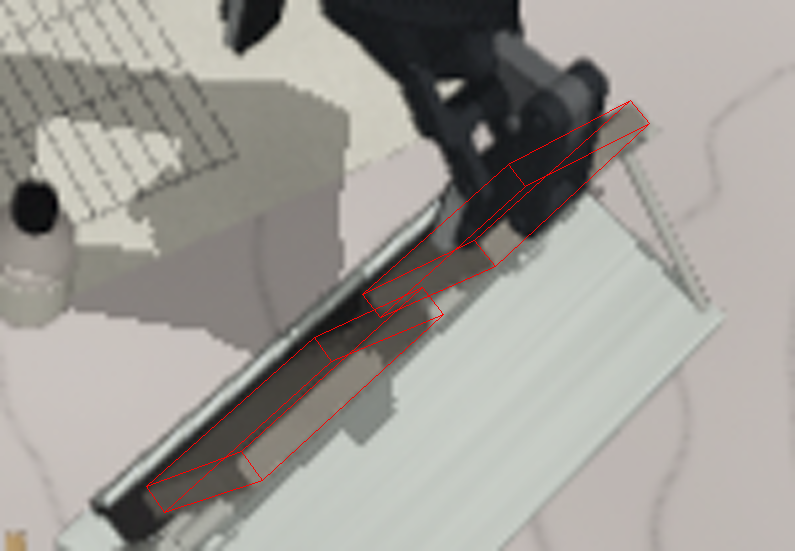

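```bash
python3 to.py c -60 -100 300 1.5708; python3 -m creep '[[255,0,400,-45,0],[255,0,400,-45,0],[255,0,400,-45,0],[255,0,400,-45,0],[255,0,400,-45,0],[255,0,400,-45,0],[255,0,400,-45,0],[255,0,400,-45,0],[255,0,400,-45,0],[255,0,400,-45,0],[255,0,400,-45,0]]' >/dev/null; python3 to.py c -60 -100 300 1.5708
```

```text
shift [-84.6 459.4 -29.6] turn -0.256 rows 12 | q6 -2.41 pos [ 0.3998 -0.3307  0.2693] F [-0.7 -0.2  0.1] open 85.3 t 56.8 tilt -1.0
shift [-85.2  55.3  15.6] turn -0.249 rows 3 | q6 -1.58 pos [0.3995 0.0726 0.3156] F [-0.5 -1.1 -0.2] open -0.1 t 57.8 tilt -1.0
```

```bash
python3 -m creep '[[255,-85,55,10,-0.256],[255,-85,55,10,-0.256],[255,-85,55,10,-0.256],[255,-85,55,10,-0.256],[255,-85,55,10,-0.256],[255,-85,55,10,-0.256]]' >/dev/null; python3 to.py c 19 -192 240 1.5708; python3 wl.py pics/w6.png
```

```text
shift [-80.2 -86.3  65. ] turn -0.001 rows 4 | q6 -1.73 pos [0.4847 0.1229 0.3053] F [ 0.5 -0.2 -0.5] open 0.1 t 58.2 tilt -1.0
```

View pics/w6.png

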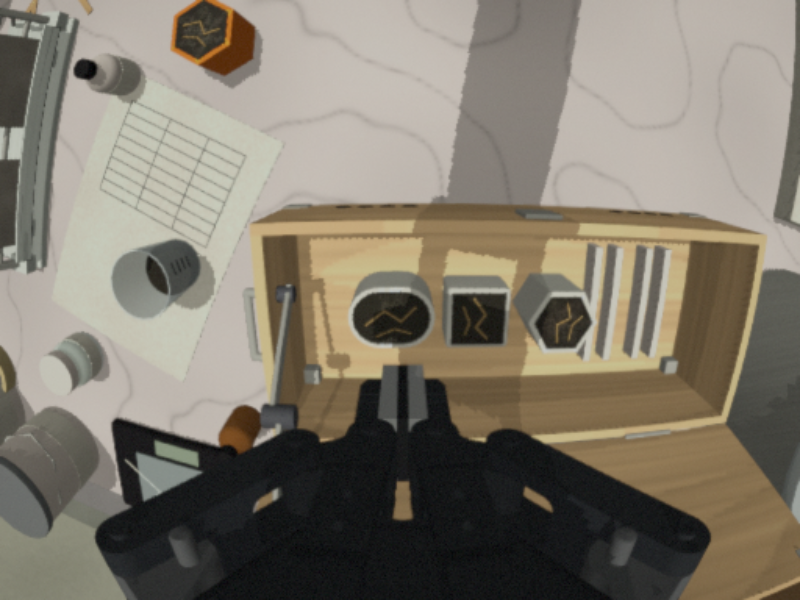

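```bash
python3 - <<'E'
from vis import *
from to import CH
Z=np.load("w.npz"); c={k:Z[k] for k in Z.files if k!='im'}
for u,v in((263,416),(280,416),(297,416),(280,406),(280,427)):
    p=wray(c,u*.64,v*.64,.177)[:2]-CH[:2]; cs,s=np.cos(CH[2]),np.sin(CH[2]); print(np.round([1000*(p[0]*cs+p[1]*s),1000*(-p[0]*s+p[1]*cs)],1))
E
python3 -m creep '[[255,-40,-86,0,0],[255,-80,-86,0,0],[255,-80,-86,20,0],[255,-80,-86,55,0],[255,-80,-86,55,0],[255,-80,-86,55,0],[255,-80,-86,55,0]]' >/dev/null; python3 to.py c 19 -192 190 1.5708
```

```text
[  32.4 -203.5]
[  31.7 -190.9]
[  31.1 -178.6]
[  23.5 -189.9]
[  41.  -192.1]
shift [ 0.4 -0.9 63.3] turn 0.0 rows 2 | q6 -1.85 pos [0.5841 0.0605 0.2533] F [0.1 0.3 0.3] open -0.0 t 58.9 tilt -1.0
```

```bash
python3 -m creep '[[255,0,-1,30,0],[255,0,-1,58,0],[255,0,-1,62,0],[255,0,-1,62,0],[255,0,-1,62,0]]'|egrep "pos|force"; python3 -m creep '[[255,-2,0,2,0],[255,-4,0,4,0],[255,-6,0,6,0],[255,-6,0,6,0]]'|egrep "pos|force"; python3 to.py c 19 -192 190 1.5708
```

```text
tool_pos: [0.5855, 0.06, 0.1925]
contact_force: [0.3, -0.5, -0.2]
tool_pos: [0.5919, 0.0612, 0.1857]
contact_force: [-0.6, 1.0, 4.9]
shift [ 8.1  0.4 -4.3] turn 0.0 rows 1 | q6 -1.85 pos [0.5919 0.0612 0.1857] F [-0.6  1.   4.9] open -0.1 t 59.6 tilt -1.0
```

Contact with the knee from above-front; push on along the 45° line.

```bash
python3 -m creep '[[255,-2,0,2,0],[255,-4,0,4,0],[255,-6,0,6,0],[255,-6,0,6,0]]'|egrep "pos|force"; python3 -m creep '[[255,-2,0,2,0],[255,-4,0,4,0],[255,-6,0,6,0],[255,-6,0,6,0]]'|egrep "pos|force"; python3 -m creep '[[255,-2,0,2,0],[255,-4,0,4,0],[255,-5,0,6,0],[255,-5,0,6,0]]'|egrep "pos|force";python3 to.py c 19 -192 190 1.5708
```

```text
tool_pos: [0.5976, 0.0627, 0.1797]
contact_force: [-1.9, 0.8, 6.1]
tool_pos: [0.6026, 0.0641, 0.1734]
contact_force: [-3.2, 0.3, 6.5]
tool_pos: [0.6063, 0.065, 0.1672]
contact_force: [-8.5, -1.8, 7.4]
shift [ 23.1   0.4 -22.7] turn 0.0 rows 1 | q6 -1.84 pos [0.6063 0.065  0.1672] F [-8.5 -1.8  7.4] open -0.0 t 60.6 tilt -1.0
```

```bash
python3 -m creep '[[255,0,0,2,0],[255,0,0,4,0],[255,0,0,4,0],[255,0,0,4,0]]'|egrep "pos|force"; python3 -m creep '[[255,6,0,-4,0],[255,30,0,-20,0],[255,50,0,-60,0],[255,50,0,-100,0],[255,50,0,-140,0],[255,50,0,-180,0],[255,50,0,-180,0]]'|egrep "pos|force"; python3 to.py c -60 -100 330; python3 - <<'E'
from vis import *
a=ctrl.get_image("side")[60:270,120:330,::-1]; cv2.imwrite("pics/k.png",cv2.resize(a,(600,600),interpolation=cv2.INTER_CUBIC))
E
```

```text
tool_pos: [0.6073, 0.0653, 0.1645]
contact_force: [-6.4, -0.5, 9.7]
tool_pos: [0.5616, 0.0527, 0.3532]
contact_force: [-0.4, -1.2, 1.7]
shift [56.  93.1 21.8] turn 0 rows 3 | q6 -1.87 pos [0.5616 0.0527 0.3532] F [-0.4 -1.2  1.7] open -0.2 t 61.5 tilt -0.9998
```

View pics/k.png

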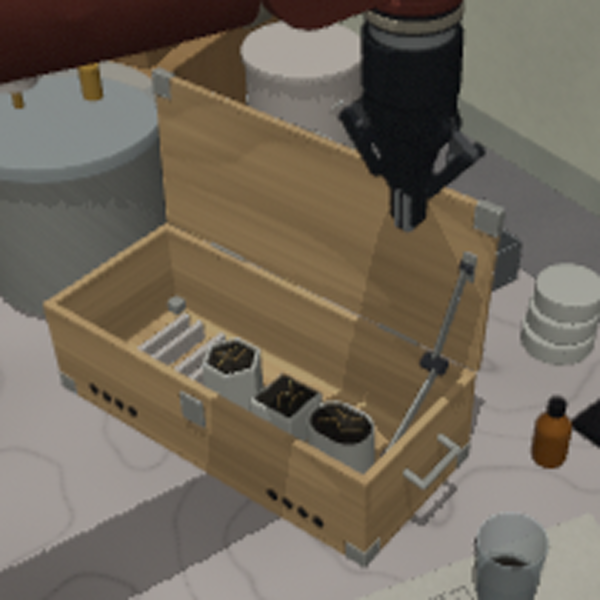

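```bash
python3 - <<'E'
from vis import *
from to import CH
c=ctrl.calibration("side"); R=np.array(c['R']);o=-R.T@c['t']
cs,s=np.cos(CH[2]),np.sin(CH[2]); F=np.array([[cs,s,0],[-s,cs,0],[0,0,1]])
def onplane(u,v,y=-.191):
    d=F@(R.T@[(u-c['cx'])/c['fx'],(v-c['cy'])/c['fy'],1]); q=F@(o-[CH[0],CH[1],0]); return np.round((q+d*(y-q[1])/d[1])*1000,1)
for n,a,b in(("knee",434,362),("top",468,266),("lidtopR",497,212)): print(n,onplane(120+a*.35,60+b*.35,-.191 if n!="lidtopR" else -.218))
E
python3 to.py c 130 0 400
```

```text
knee [  55.7 -191.   153.6]
top [ 106.4 -191.   242. ]
lidtopR [ 103.5 -218.   317.6]
shift [-135.8  192.5  -50.2] turn 0 rows 6 | q6 -1.87 pos [0.5608 0.0527 0.3489] F [-0.1 -0.3  0.4] open 0.0 t 61.6 tilt -0.9999
```

```bash
python3 -m creep '[[255,10,20,-30,0],[255,10,60,-60,0],[255,0,100,-60,0],[255,-40,140,-60,0],[255,-80,170,-60,0],[255,-120,192,-60,0],[255,-156,192,-60,0],[255,-156,192,-60,0],[255,-156,192,-60,0],[255,-156,192,-60,0]]'|egrep "pos|force"; python3 to.py c 150 0 274 1.5708
```

```text
tool_pos: [0.6612, 0.2785, 0.398]
contact_force: [0.1, -0.1, -0.3]
shift [ -1.5  -0.3 124. ] turn 0.001 rows 3 | q6 -1.53 pos [0.6612 0.2785 0.398 ] F [ 0.1 -0.1 -0.3] open -0.2 t 62.4 tilt -1.0
```

```bash
python3 -m creep '[[255,-2,0,40,0],[255,-2,0,80,0],[255,-2,0,120,0],[255,-2,0,124,0],[255,-2,0,124,0],[255,-2,0,124,0]]'|egrep "pos|force"; python3 -m creep '[[255,10,0,0,0],[255,20,0,0,0],[255,34,0,0,0],[255,34,0,0,0],[255,34,0,0,0]]'|egrep "pos|force"; python3 to.py c 93 0 272 1.5708
```

```text
tool_pos: [0.663, 0.2783, 0.2801]
contact_force: [0.6, 0.6, 0.7]
tool_pos: [0.6311, 0.2702, 0.2827]
contact_force: [0.5, -0.1, -0.1]
shift [25.   0.1 10.5] turn 0.0 rows 1 | q6 -1.53 pos [0.6311 0.2702 0.2827] F [ 0.5 -0.1 -0.1] open 0.1 t 63.4 tilt -1.0
```

```bash
python3 -m creep '[[255,14,0,6,0],[255,28,0,10,0],[255,41,0,12,0],[255,54,0,15,0],[255,66,0,20,0],[255,78,0,24,0],[255,78,0,24,0],[255,78,0,24,0]]'|egrep "pos|force"; python3 to.py c -2.5 0 228 1.5708
```

```text
tool_pos: [0.5555, 0.2505, 0.256]
contact_force: [0.9, 0.4, 2.7]
shift [42.4  0.1 27.9] turn 0.0 rows 2 | q6 -1.53 pos [0.5555 0.2505 0.256 ] F [0.9 0.4 2.7] open -0.1 t 64.0 tilt -1.0
```

```bash
python3 -m creep '[[255,12,0,5,0],[255,23,0,11,0],[255,33,0,19,0],[255,42,0,28,0],[255,51,0,38,0],[255,59,0,48,0],[255,66,0,60,0],[255,72,0,71,0],[255,76,0,84,0],[255,80,0,96,0],[255,80,0,96,0],[255,80,0,96,0]]'|egrep "pos|force"; python3 to.py c -44 0 136 1.5708
```

```text
tool_pos: [0.4758, 0.2297, 0.1557]
contact_force: [-0.2, 0.3, 0.3]
shift [ 1.4  0.  19.7] turn 0.0 rows 1 | q6 -1.52 pos [0.4758 0.2297 0.1557] F [-0.2  0.3  0.3] open 0.1 t 65.0 tilt -1.0
```

```bash
python3 -m creep '[[255,2,0,8,0],[255,2,0,14,0],[255,2,0,19,0],[255,2,0,19,0],[255,2,0,19,0]]'|egrep "pos|force"; python3 -m creep '[[255,0,0,2,0],[255,0,0,3,0],[255,0,0,3,0]]'|egrep "pos|force"; python3 -m creep '[[255,0,0,2,0],[255,0,0,3,0],[255,0,0,3,0]]'|egrep "pos|force"
```

```text
tool_pos: [0.4749, 0.2293, 0.1379]
contact_force: [0.6, 0.0, -0.2]
tool_pos: [0.4754, 0.2294, 0.1357]
contact_force: [0.4, -0.2, -1.4]
tool_pos: [0.4754, 0.2295, 0.134]
contact_force: [-3.7, -1.7, 6.8]
```

```bash
python3 -m creep '[[255,0,0,2,0],[255,0,0,3,0],[255,0,0,3,0]]'|egrep "pos|force"; python3 -m creep '[[255,0,0,-20,0],[255,0,0,-60,0],[255,0,0,-100,0],[255,40,0,-140,0],[255,80,0,-180,0],[255,120,0,-200,0],[255,120,0,-200,0]]'|egrep "pos|force"; python3 - <<'E'
from vis import *
a=ctrl.get_image("side")[60:270,120:330,::-1];b=ctrl.get_image("scene")[120:320,100:390,::-1]
o=np.zeros((600,800,3),np.uint8); o[:400,:400]=cv2.resize(a,(400,400)); o[:276,400:]=cv2.resize(b,(400,276)); cv2.imwrite("pics/end.png",o)
E
```

```text
tool_pos: [0.4755, 0.2295, 0.1339]
contact_force: [-11.4, -4.3, 21.3]
tool_pos: [0.3578, 0.1987, 0.3322]
contact_force: [0.2, 0.3, -0.2]
```

View pics/end.png

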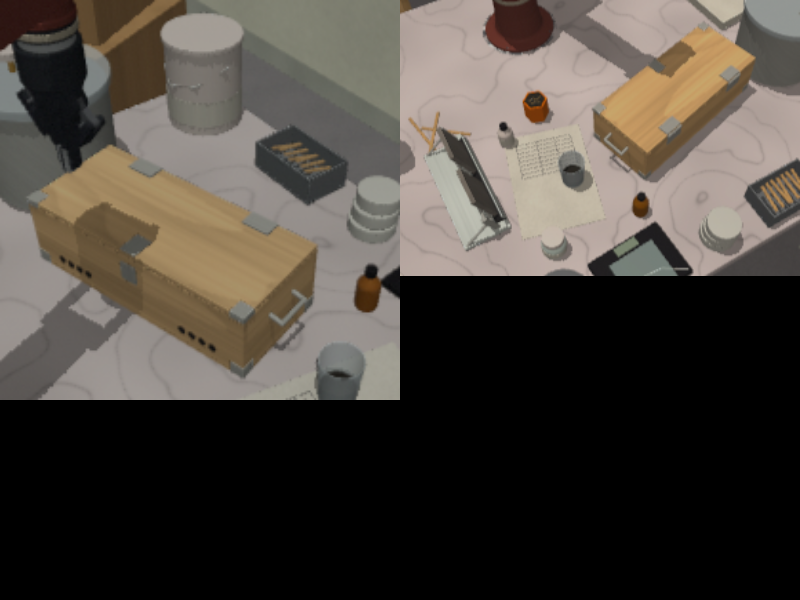

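```bash
python3 -c "
from station import ctrl
print(ctrl.finish_job())"
```

```text
the job is handed in; nothing more can be done
None
```

The curing chest is changed over and the job is handed in. No verdict was reported.

- **Tiles:** Both lean on the rack. My first placement was about 3.5 mm too far in, because I had misjudged where the rack stood. Both tiles stood at about 3° instead of 20°. I re-gripped each one, found the lip by touch for the first tile and set the other to match. In the side camera view both then matched the home outline, and the near one fitted at about 18°.
- **Moulds:** The white hex, the square and the oval stand in a row in the chest; this run had no round one, and I left the orange look-alike alone. A wrist picture just before the stay was broken showed all three upright, and the side picture after it did too. They can't be seen now that the lid is shut.
- **Stay and lid:** I measured the knee about 23 mm down and 24 mm back, roughly 0.7 rad, with the lid still up. The lid then met firm resistance (21 N) with the fingertips at 134 mm, which is the rim height plus the lid's thickness. It looks flush in both fixed cameras.
- **Bystanders:** In the final picture they look where they were at the start. I judged this by eye and did not measure it. The arm finished clear of everything, about 66 s in.

The networks usually found only one of the two tiles and sometimes labelled other things as tiles or moulds, so I relied on the overlay pictures for the tiles.

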